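Stagger and lock the sorting trays

ROBOT

A 6-joint arm with a two-finger parallel gripper is mounted at the origin on a cart in front of the work surface, level with it; the furniture and walls round the work are solid. World frame = base frame: x ahead of the robot, y to its left, z up, the work surface at z = 0. Lengths are in m, angles in degrees, forces in N, time in s.
With the tool pointing down it reaches from about 0.25 to 0.725 m from the base axis. Payload 9.7 kg.
Tool frame: the origin (TCP) lies on the mounting face of the last link; the fingertips stand 173 mm ahead of it and the grasp point (between the pads) lies 155 mm ahead of it; z points along the fingers, y is the line along which they close (so a half turn about z gives the same grasp; the last joint's range is limited). The gripper opens to 85 mm and grips with 20 to 120 N. Pads are 22 mm wide; open, the fingers measure 114 mm over their backs; the gripper's body (76 mm by 85 mm) begins 54 mm behind the grasp point. The pads swing forward as they close: fully open they stand 13 mm farther back than shut.
Start: joints at [-70.875, 4.979, 10.078, 95.1, 0, 90], TCP at [0.18, -0.52, 0.405] pointing down, gripper open.
Joint ranges: [-179.16, 179.16], [-48.56, 103.87], [-65.8, 70.77], [-126.05, 130.52], [-82.76, 87.17], [-180, 180]. Speed limits (degrees/s): [127.2, 127.2, 147.25, 180, 180, 180].

INTERFACE

Orientations are given as [roll, pitch, yaw] about the fixed x, y, z axes, in that order (R = Rz(yaw) Ry(pitch) Rx(roll)).
In Python, from workcell import bot, camera, camera_model, outline_of, pinpoint gives the robot as it stands.
- The arm moves only by the tool move_arm, never from a script. Its arguments are lists of equal length, an entry for each row: "jaw": the closure, from 0 (fully open) to 1 (shut); "delta_pos": the shift along the world's x, y, z in m, a list of three; "yaw": the turn about the world's z in rad. In form: {"jaw": [jaw, ...], "delta_pos": [[dx, dy, dz], ...], "yaw": [yaw, ...]}. A call has 1 to 10 rows; each row shifts and turns the commanded pose from where the row before left it; what a row does not reach is not made up. A row lasts 1/12 s, in which the tool goes at most 41.7 mm and 7.16 degrees, less where a joint would pass 70% of its speed; a pose out of reach is approached as far as the arm can. A call with a gripper value outside its range is refused whole. The fingers move at their own pace and stop on an object; "force" is the grip in N (left out, the last holds). Time passes only in rows, so rows that do not move let the fingers close. It gives the time, the measured TCP pose, the force, the opening and the grip force at its end, in the units of the state.
- bot.get_obs(): the state, without advancing time (a new reading comes with each control period).
- camera(name): name is "scene" or "top" or "wrist"; returns the picture (420x560x3 uint8, red, green, blue); there is no depth.
- camera_model(name): a dict with "fx", "fy", "cx", "cy" (pixels), "R" (3x3) and "t" (3): a world point X has camera coordinates R X + t. Camera axes: x right, y down, z forward; pixel columns grow to the right and rows downward; lengths in m; the calibration is good to about 2 mm. A picture is of the moment at which its call begins: read the wrist's pose just before it. camera_model takes no time and is no camera call; for the wrist camera it gives the pose at the moment of the call.
- bot.job_done(): hands the job in; it is judged then, once.
Trained networks look in the newest picture that a camera, given by its name, has taken for a name from the list of things; names that differ only in an ending like _2 or _b are one class to them, and where a whole thing is asked for, a point or a joint stands for the part that bears it (a point fixed in the world has none). Each returns a list of dicts, best first, with "confidence" (0 to 1); they miss things now and then, are a little off and sometimes report something else, mostly with a low value. They report only what shows in the picture. A call takes as long as a camera call.
- outline_of(camera, thing): "mask" (420x560 bool, what is visible of it) and "xy" ([column, row] in pixels, amid what is visible of it).
- pinpoint(camera, thing): "xy" ([column, row] in pixels: a listed point, or the origin of a listed thing).
The state is a dict: "time": time; "q": joint angles; "qd": joint speeds; "joint_efforts": joint torques, N m; "ee_pos": TCP position; "tcp_rot": TCP orientation; "wrist_force": force on the tool from outside, world axes, zero at the start; "torque": the same for the moment, N m; "opening": finger opening in m; "grasp_force": force on a finger pad.
Only numpy, scipy, OpenCV 4.12 (cv2) and the standard library are available. Lean on these libraries where they do the work, as an engineer would, in place of code of your own. Each camera call takes 0.05 s, during which the arm holds its last target. There are 200 camera calls.

TASK

Stack the two loose parts trays on the base tray that is screwed to its board: first the one with the steel bridge, then the plain one on top, each pointing the opposite way to the tray beneath so that the stack steps out and back. Tilt each tray to slip its tongue under the steel bridge of the tray beneath it, then lower it and feel, a little farther in or out, for the place where the adjustable end lip below drops into the groove under the tray, so that it sits level on the rim. Finish and let go of the middle tray before you add the top one, and leave the other things on the saw table where they lie.

Things in the scene. Friction and masses are not known exactly. Their poses are not given: they have to be found in the camera images.
- base_tray: Fixed plywood tray, steel bridge near its +x end, adjustable lip near -x, screwed on a 210x84x9 mm board. Origin: centre of the board's underside; z up, x along the tray. Rim at z=55 mm; else like middle_tray, without tongue. Middle tray seated on it: turned half round, origin at y=0, z=55 and x=-60 plus the offset of the lip (-6 to +6), with 2.7 mm play, here.
- middle_tray: Loose plywood tray, about 0.3 kg, right way up. Origin: centre of its underside; x along it, z up. Body 180 (x) x 56 (y), rim at z=46 mm, flat parallel sides (grasp across the 56 mm at x=0). Tongue at the -x end, steel bridge near +x, adjustable lip near -x. Top tray seated on it: turned half round, origin at y=0, z=46 and x=-60 plus lip offset (-6 to +6), 2.7 mm play, here.
- top_tray: Loose plain plywood tray, about 0.25 kg, right way up: same body, axes, tongue and groove as middle_tray, but no bridge, shelf or lip: plain rim all round at z=46 mm. Origin: centre of its underside.
- base_slot (a point): Mouth of the slot under base_tray's steel bridge, at its floor: x=42, z=55 mm in base_tray. Slot 9.5 mm high, 44 wide, open towards -x, closed by a stop 23.5 mm farther in +x. Its floor is a wooden shelf flush with the rim, from 18 mm before the mouth to 28 past it. The plate above the slot is 5 mm thick and runs from the mouth 28 mm towards +x.
- middle_slot (a point): Mouth of the slot under middle_tray's steel bridge, at its floor: x=42, z=46 mm in middle_tray. Same shape as base_slot.
- middle_tongue (a point): Middle of the lower edge of the tip of middle_tray's tongue, x=-116, z=0 in middle_tray. The tongue: a wooden plate 38 mm wide, 5 thick, flush with the underside, sticking out 26 mm from the -x end wall. Go in with the tray tilted 5 to 7 degrees, tongue end down, so that it clears the lip; lower it about the tongue tip: on the lip it stops about 4 degrees short of level.
- middle_groove (a point): Middle of the mouth of the groove under middle_tray, x=20, z=0 in middle_tray: a cross slot 11.5 mm wide (x=14.25 to 25.75), 10 deep, over the full width; the lip below drops into it.
- top_tongue (a point): Middle of the lower edge of the tip of top_tray's tongue, x=-116, z=0 in top_tray; same shape and use as middle_tongue.
- top_groove (a point): Middle of the mouth of the groove under top_tray, x=20, z=0 in top_tray; same shape as middle_groove.
- masking_tape: Bystander: roll of masking tape lying flat, 96 mm across, 24 high; origin under its centre.
- sanding_block: Bystander: cork sanding block, 65x100x30 mm; origin under its centre.
- tape_measure: Bystander: tape measure standing on edge, 35x90x63 mm; origin under its centre.
- base_lip_mid (a point): Middle of the setting range of base_tray's end lip, on the rim: x=-80, z=55 mm in base_tray. The lip is a wooden cross strip, 6 mm thick (x), 56 wide, rising 9 above the rim, clamped somewhere within 6 mm of this point along x (it differs each time and is not reported; see or feel it). Do not force it: it slips only above 30 N.
- middle_lip_mid (a point): Middle of the setting range of middle_tray's end lip, on the rim: x=-80, z=46 mm in middle_tray; lip as at base_lip_mid, with a setting of its own.

How it is judged:
By the outcome, as a careful person would: the job done as asked, in the order asked, and still so for the second after the job is handed in, with the robot touching nothing.
It also fails if it takes over 72 s, if anything falls off the work surface, if the arm or the gripper's body presses on something with over 40 N, if the wrist force passes 120 N, or if a joint passes its speed limit or range.

## Working session

There is one attempt and no reset: what is moved stays moved. The work goes in short steps, Python scripts to look and compute and a tool call to move; the robot and the scene stay as the last step left them, time stands still between calls to the robot, and variables do not carry over. Pictures are saved under pics/ and viewed, at most 10 in all, crops included, and the job is handed in when it is done.

Besides the shell and the picture viewer there is one more tool, called after "Request:" by a JSON object that holds its "api" and its "payload". move_arm: Moves the arm, as the interface text tells. Its arguments: {"type":"object","properties":{"jaw":{"type":"array"},"delta_pos":{"type":"array"},"yaw":{"type":"array"},"force":{"type":"number"}},"required":["jaw","delta_pos","yaw"]}

```bash
ls; mkdir -p pics; cat > h.py <<'E'
import numpy as np, cv2
from workcell import bot, camera, camera_model, outline_of, pinpoint
def ray(cam,xy,z,M=None):
    m=M or camera_model(cam); R=np.array(m["R"]);t=np.array(m["t"])
    d=R.T@np.array([(xy[0]-m["cx"])/m["fx"],(xy[1]-m["cy"])/m["fy"],1]); c=-R.T@t
    return c+d*(z-c[2])/d[2]
def proj(cam,X):
    m=camera_model(cam); p=np.array(m["R"])@np.array(X)+np.array(m["t"])
    return np.array([m["fx"]*p[0]/p[2]+m["cx"],m["fy"]*p[1]/p[2]+m["cy"]])
E
python3 - <<'E'
from h import *
o=bot.get_obs(); print(o)
a=camera("top");b=camera("scene")
cv2.imwrite("pics/a.png",cv2.cvtColor(a,cv2.COLOR_RGB2BGR))
cv2.imwrite("pics/b.png",cv2.cvtColor(b,cv2.COLOR_RGB2BGR))
Z=dict(base_tray=0,middle_tray=0,top_tray=0,base_slot=.055,middle_slot=.046,middle_tongue=0,middle_groove=0,top_tongue=0,top_groove=0,masking_tape=0,sanding_block=0,tape_measure=0,base_lip_mid=.055,middle_lip_mid=.046)
for c in("top","scene"):
    for k,z in Z.items():
        for r in pinpoint(c,k)[:2]: print(c,k,np.round(r["xy"],1),round(r["confidence"],2),ray(c,r["xy"],z).round(4))
E
```

```text
pics
{'time': 0.0, 'q': array([-7.08752019e+01,  5.01051382e+00,  1.00349294e+01,  9.50993442e+01,
        9.50719192e-04,  9.00000970e+01]), 'qd': array([-0.00973713,  0.04817041,  0.07720055,  0.00116762,  0.06377636,
        0.05136967]), 'joint_efforts': array([-4.53120037e-04, -5.20386350e+01,  4.64802897e+01,  1.63862959e-02,
       -4.33272874e-05, -1.53678595e-06]), 'ee_pos': array([ 0.18019688, -0.51964441,  0.4039928 ]), 'tcp_rot': array([-1.79925071e+02, -9.50591497e-04,  1.91246998e+01]), 'wrist_force': array([ 0.03918315, -0.030731  ,  0.89349769]), 'torque': array([ 0.0057113 , -0.02346811,  0.02856722]), 'grasp_force': 0.0, 'opening': 0.0850370922117721}
top base_tray [191.4 243.5] 0.75 [0.5241 0.0071 0.    ]
top middle_tray [339.5 240.3] 0.81 [ 0.5244 -0.3484  0.    ]
top middle_tray [337.7 228.6] 0.16 [ 0.5527 -0.3449  0.    ]
top top_tray [277.9 303.7] 0.73 [ 0.3773 -0.1964  0.    ]
top top_tray [269.8 245.1] 0.17 [ 0.5164 -0.1798  0.    ]
top base_slot [188.2 223.3] 0.59 [0.5701 0.0036 0.055 ]
top middle_slot [339.2 223.3] 0.59 [ 0.5638 -0.34    0.046 ]
top middle_
[... 1296 characters left out ...]
cene top_tongue [359.1 248.6] 0.87 [ 0.3746 -0.2054 -0.    ]
scene top_groove [302.  227.8] 0.94 [ 0.5136 -0.1818  0.    ]
scene top_groove [234.8 251.8] 0.47 [ 0.5966 -0.0346  0.    ]
scene masking_tape [263.1 155.2] 0.59 [ 0.741  -0.3346  0.    ]
scene masking_tape [325.4 182.2] 0.48 [ 0.5504 -0.3437  0.    ]
scene sanding_block [198.5 226.2] 0.71 [ 0.7136 -0.0442  0.    ]
scene sanding_block [365.6 177.5] 0.62 [ 0.4759 -0.4183 -0.    ]
scene tape_measure [226.5 178.1] 0.63 [ 0.7642 -0.2088  0.    ]
scene tape_measure [250.9 275.2] 0.44 [ 0.5281 -0.0049 -0.    ]
scene base_lip_mid [281.5 276.5] 0.67 [ 0.4501 -0.0085  0.055 ]
scene middle_lip_mid [365.4 178.5] 0.89 [ 0.4557 -0.3691  0.046 ]
```

View pics/a.png

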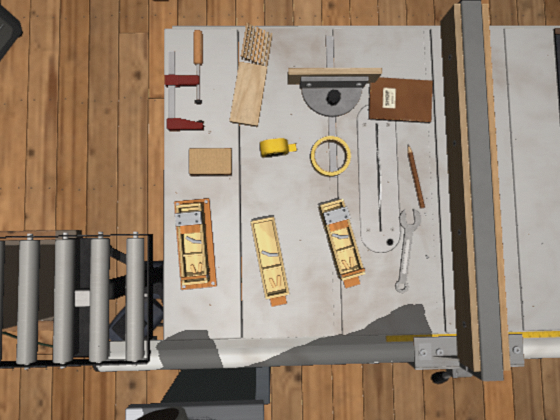

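View pics/b.png

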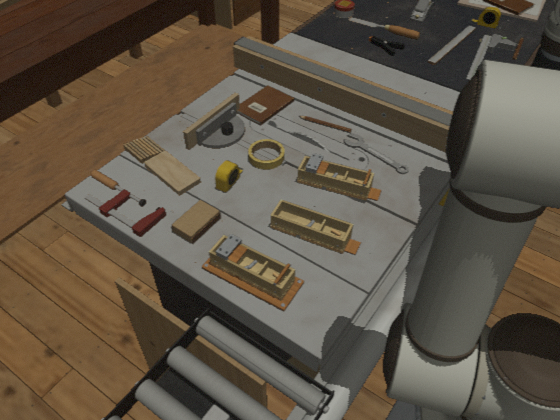

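```bash
python3 - <<'E'
from h import *
m=camera_model("wrist");R=np.array(m["R"]);t=np.array(m["t"])
print(m["fx"],m["cx"],m["cy"],R.round(3),(-R.T@t).round(4))
for p in [(0,0),(280,210),(560,420),(0,420),(560,0)]: print(p,ray("wrist",p,.05).round(3))
E
```

```text
292.79633524573114 281.428262798811 208.60557964559254 [[ 0.328 -0.945 -0.   ]
 [-0.909 -0.316  0.272]
 [-0.257 -0.089 -0.962]] [ 0.2451 -0.4986  0.3747]
(0, 0) [ 0.266 -0.205  0.05 ]
(280, 210) [ 0.156 -0.528  0.05 ]
(560, 420) [-0.01  -1.014  0.05 ]
(0, 420) [-0.276 -0.248  0.05 ]
(560, 0) [ 0.443 -0.713  0.05 ]
```

Request:
{"api": "move_arm", "payload": {"jaw": [0, 0, 0, 0, 0, 0, 0, 0, 0, 0], "delta_pos": [[0.03, 0.02, 0], [0.03, 0.02, 0], [0.03, 0.02, 0], [0.03, 0.02, 0], [0.03, 0.02, 0], [0.03, 0.02, 0], [0.03, 0.02, 0], [0.02, 0.02, 0], [0, 0, 0], [0, 0, 0]], "yaw": [-0.03, -0.03, -0.03, -0.03, -0.02, 0, 0, 0, 0, 0]}}

```text
time: 2.33
ee_pos: [0.4112, -0.3587, 0.4046]
tcp_rot: [-180.0, 0.0, 11.3]
wrist_force: [-0.7, -0.0, 0.2]
opening: 0.0855
grasp_force: 0.0
```

```bash
cat >> h.py <<'E'
Z=dict(base_tray=0,middle_tray=0,top_tray=0,base_slot=.055,middle_slot=.046,middle_tongue=0,middle_groove=0,top_tongue=0,top_groove=0,base_lip_mid=.055,middle_lip_mid=.046)
def look(cam,names,fn=None,dz=0):
    M=camera_model(cam); a=camera(cam)
    if fn: cv2.imwrite(f"pics/{fn}.png",cv2.cvtColor(a,cv2.COLOR_RGB2BGR))
    for k in names:
        for r in pinpoint(cam,k)[:2]: print(cam,k,np.round(r["xy"],1),round(r["confidence"],2),ray(cam,r["xy"],Z[k]+dz,M).round(4))
E
python3 - <<'E'
from h import *
print(bot.get_obs()["q"].round(1))
look("wrist",["middle_tray","middle_slot","middle_tongue","middle_lip_mid"],"w1")
E
```

```text
[-41.1   4.4   9.4  95.1  -0.  127.6]
wrist middle_tray [289.6  84.4] 0.59 [ 0.5269 -0.3469  0.    ]
wrist middle_slot [292.2  30.5] 0.56 [ 0.5702 -0.3393  0.046 ]
wrist middle_tongue [295.6 178.8] 0.55 [ 0.4175 -0.3775  0.    ]
wrist middle_lip_mid [294.7 154.3] 0.86 [ 0.4517 -0.367   0.046 ]
```

View pics/w1.png

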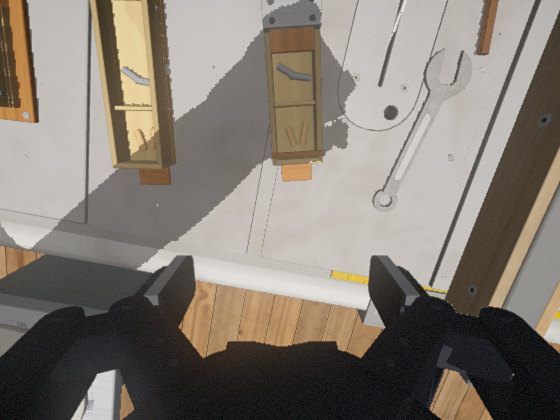

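Request:
{"api": "move_arm", "payload": {"jaw": [0, 0, 0, 0, 0, 0, 0, 0, 0, 0], "delta_pos": [[0.01, 0.038, 0], [0.01, 0.038, 0], [0.01, 0.038, 0], [0.01, 0.038, 0], [0.01, 0.038, 0], [0.01, 0.038, 0], [0.01, 0.038, 0], [0.01, 0.034, 0], [0, 0, 0], [0, 0, 0]], "yaw": [0, 0, 0, 0, 0, 0, 0, 0, 0, 0]}}

```text
time: 3.42
ee_pos: [0.4903, -0.0588, 0.4047]
tcp_rot: [180.0, 0.0, 11.2]
wrist_force: [-1.0, -0.1, -0.3]
opening: 0.0854
grasp_force: 0.0
```

```bash
python3 - <<'E'
from h import *
print(bot.get_obs()["ee_pos"].round(4))
look("wrist",["base_tray","base_slot","base_lip_mid","top_tray","top_tongue","top_groove"],"w2")
E
```

```text
[ 0.4903 -0.0588  0.4047]
wrist base_tray [242.3 143.9] 0.95 [ 0.5269 -0.0031  0.    ]
wrist base_tray [373.  185.4] 0.27 [ 0.5079 -0.1782  0.    ]
wrist base_slot [241.4 103.6] 0.56 [ 0.5713 -0.0021  0.055 ]
wrist base_slot [501.4 197.2] 0.56 [ 0.5304 -0.3041  0.055 ]
wrist base_lip_mid [231.4 221.8] 0.84 [ 0.4425 -0.0112  0.055 ]
wrist base_lip_mid [242.2 108.2] 0.73 [ 0.5671 -0.0037  0.055 ]
wrist top_tray [369.4 200.1] 0.85 [ 0.488  -0.1791  0.    ]
wrist top_tray [504.3 178. ] 0.29 [ 0.5504 -0.3419  0.    ]
wrist top_tongue [363.4 278. ] 0.9 [ 0.3759 -0.2022  0.    ]
wrist top_groove [373.7 184.2] 0.68 [ 0.5096 -0.1787  0.    ]
```

View pics/w2.png

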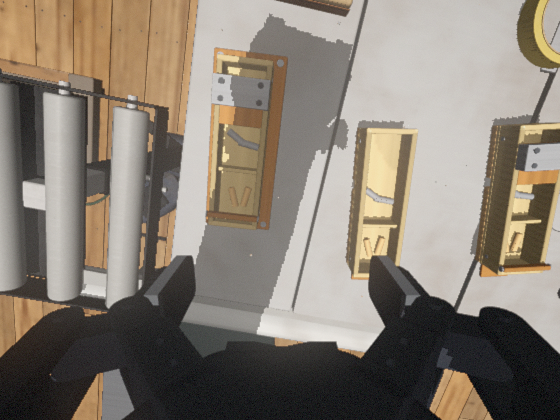

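```bash
python3 - <<'E'
import cv2
a=cv2.imread("pics/w2.png")[35:240,195:300]
a=cv2.resize(a,None,fx=2.9,fy=2.9,interpolation=cv2.INTER_CUBIC)
b=cv2.imread("pics/w2.png")[35:135,195:300]
c=cv2.imread("pics/w2.png")[135:235,195:300]
o=[cv2.resize(i,(398,594) if 0 else (400,381),interpolation=cv2.INTER_CUBIC) for i in (b,c)]
o=cv2.hconcat(o)
for k in range(0,800,100): cv2.putText(o,str(k),(k,10),0,.35,(255,0,255),1); cv2.line(o,(k,12),(k,18),(255,0,255),1)
for k in range(0,381,50): cv2.putText(o,str(k),(0,k),0,.35,(255,0,255),1)
cv2.imwrite("pics/c2.png",o)
E
```

```text
(no output)
```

View pics/c2.png

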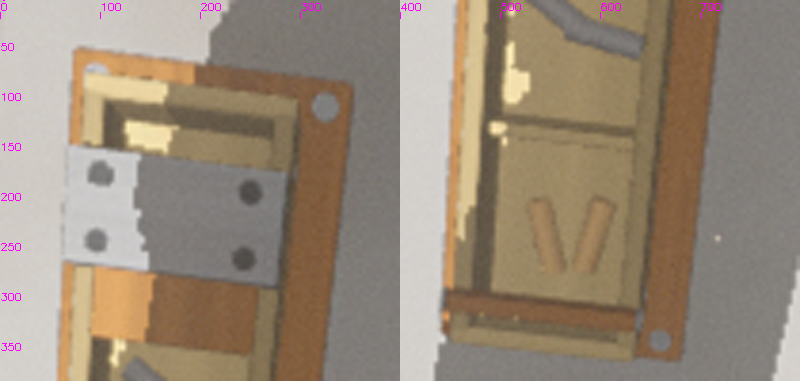

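```bash
python3 - <<'E'
from h import *
from scipy.optimize import least_squares
P=[((215.2,47.6),(105,42,9)),((287.7,57.6),(105,-42,9)),((269,229.5),(-105,-42,9))]
Q=[((212.3,72.8),(70,28,69.5)),((270.6,79.6),(70,-28,69.5)),((268,110.6),(42,-28,69.5)),((211.3,103.8),(42,28,69.5))]
S=[((241.4,103.6),(42,0,55)),((242.3,143.9),(0,0,0))]
def T(v,p):
    c,s=np.cos(v[2]),np.sin(v[2]); return np.array([v[0]+(c*p[0]-s*p[1])/1e3,v[1]+(s*p[0]+c*p[1])/1e3,p[2]/1e3])
for D in (P,Q,P+Q):
    f=lambda v:np.concatenate([proj("wrist",T(v,p))-x for x,p in D])
    r=least_squares(f,[.53,0,.1]); print(r.x[:2].round(4),np.degrees(r.x[2]).round(2),r.fun.round(1))
v=r.x
inv=lambda X:(np.array([[np.cos(v[2]),np.sin(v[2])],[-np.sin(v[2]),np.cos(v[2])]])@(X[:2]-v[:2])*1e3).round(1)
for cy in(288,302,310,322): print(cy,inv(ray("wrist",(231.7,135+cy/3.81),.064)))
for x,p in S: print(inv(ray("wrist",x,p[2]/1e3)),p)
E
```

```text
[ 0.5248 -0.0087] 4.29 [-0.8 -0.2  0.9 -0.5 -0.   1. ]
[ 0.5253 -0.0087] 4.81 [ 0.2  0.2  0.   0.2 -0.1 -0.4 -0.1 -0. ]
[ 0.5251 -0.0084] 4.37 [-1.1 -0.5  0.6 -1.  -0.1  0.8  0.4  0.2  0.3  0.7 -0.1  0.1 -0.1 -0.1]
288 [-66.7   1.1]
302 [-70.9   0.8]
310 [-73.3   0.7]
322 [-77.    0.4]
[46.3  0.5] (42, 0, 55)
[1.9 3.1] (0, 0, 0)
```

Request:
{"api": "move_arm", "payload": {"jaw": [0, 0, 0, 0, 0, 0, 0, 0, 0, 0], "delta_pos": [[0.004, -0.029, -0.01], [0.004, -0.029, -0.01], [0.004, -0.029, -0.01], [0.004, -0.029, -0.01], [0.004, -0.029, -0.01], [0.004, -0.029, -0.01], [0.004, -0.029, -0.01], [0.004, -0.029, -0.01], [0.004, -0.029, -0.01], [0.003, -0.028, -0.01]], "yaw": [0.122, 0.122, 0.122, 0.122, 0.122, 0.122, 0.122, 0.122, 0.122, 0.122]}}

```text
time: 4.6
ee_pos: [0.5287, -0.3509, 0.304]
tcp_rot: [-180.0, 0.0, 81.3]
wrist_force: [-0.4, 0.5, -0.1]
opening: 0.0852
grasp_force: 0.0
```

Request:
{"api": "move_arm", "payload": {"jaw": [0, 0, 0, 0, 0, 0, 0, 0, 0, 0], "delta_pos": [[0, 0, 0], [0, 0, 0], [0, 0, 0], [0, 0, 0], [0, 0, 0], [0, 0, 0], [0, 0, 0], [0, 0, 0], [0, 0, 0], [0, 0, 0]], "yaw": [0.122, 0.122, 0.122, 0.122, 0.122, 0.122, 0.122, 0.122, 0.122, 0.122]}}

```text
time: 5.43
ee_pos: [0.5287, -0.3494, 0.3046]
tcp_rot: [-180.0, -0.0, 151.2]
wrist_force: [0.6, -0.4, -0.1]
opening: 0.0853
grasp_force: 0.0
```

Request:
{"api": "move_arm", "payload": {"jaw": [0, 0, 0, 0, 0, 0, 0, 0], "delta_pos": [[0, 0, 0], [0, 0, 0], [0, 0, 0], [0, 0, 0], [0, 0, 0], [0, 0, 0], [0, 0, 0], [0, 0, 0]], "yaw": [0.122, 0.122, 0.122, 0.122, 0.122, 0.122, 0, 0]}}

```text
time: 6.1
ee_pos: [0.5289, -0.3492, 0.3046]
tcp_rot: [180.0, -0.0, -167.4]
wrist_force: [0.4, -0.1, -0.6]
opening: 0.0855
grasp_force: 0.0
```

```bash
python3 - <<'E'
from h import *
o=bot.get_obs();print(o["ee_pos"].round(4),o["tcp_rot"].round(2),o["q"].round(1))
look("wrist",["middle_tray","middle_slot","middle_tongue","middle_lip_mid"],"w3")
E
```

```text
[ 0.5289 -0.3492  0.3046] [ 1.7999e+02 -1.0000e-02 -1.6742e+02] [-33.4  15.7  11.3  85.6  -0.  -46. ]
wrist middle_tray [281.3 202.4] 0.88 [ 0.531  -0.3502  0.    ]
wrist middle_slot [281.2 261.6] 0.89 [ 0.5704 -0.3415  0.046 ]
wrist middle_slot [281.3 220.2] 0.16 [ 0.5341 -0.3495  0.046 ]
wrist middle_tongue [279.2  68.9] 0.85 [ 0.4158 -0.3778  0.    ]
wrist middle_lip_mid [276.2 111.8] 0.67 [ 0.4524 -0.3716  0.046 ]
```

View pics/w3.png

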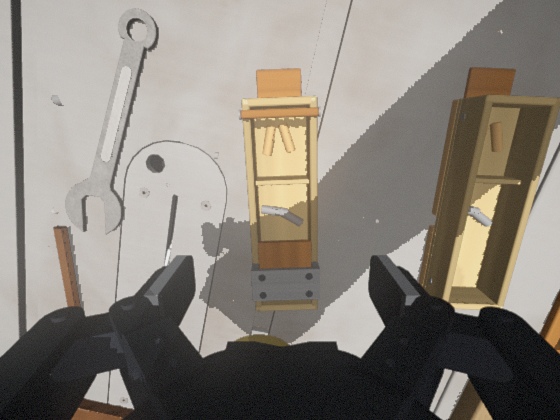

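Request:
{"api": "move_arm", "payload": {"jaw": [0, 0, 0, 0, 0, 1, 1, 1, 1, 1], "delta_pos": [[0.001, -0.001, -0.03], [0, 0, -0.03], [0, 0, -0.03], [0, 0, -0.031], [0, 0, 0], [0, 0, 0], [0, 0, 0], [0, 0, 0], [0, 0, 0], [0, 0, 0]], "yaw": [0.01, 0, 0, 0, 0, 0, 0, 0, 0, 0], "force": 40}}

```text
time: 7.18
ee_pos: [0.5309, -0.35, 0.1866]
tcp_rot: [-179.8, 0.2, -166.6]
wrist_force: [-1.0, 0.3, 7.4]
opening: 0.0553
grasp_force: 45.4
```

```bash
python3 - <<'E'
from h import *
o=bot.get_obs();print({k:np.round(v,3) for k,v in o.items()})
E
```

```text
{'time': np.float64(7.183), 'q': array([-3.3399e+01,  1.7777e+01,  7.3400e-01,  7.2730e+01,  1.2000e-02,
       -4.6810e+01]), 'qd': array([-0.071, -0.072,  0.   , -0.193,  0.058, -0.081]), 'joint_efforts': array([-2.5600e-01, -6.1029e+01,  4.3163e+01, -7.7200e-01, -2.6000e-01,
       -6.0000e-03]), 'ee_pos': array([ 0.531, -0.35 ,  0.187]), 'tcp_rot': array([-1.79842e+02,  1.64000e-01, -1.66589e+02]), 'wrist_force': array([-0.958,  0.251,  7.362]), 'torque': array([ 0.43 ,  0.248, -0.01 ]), 'grasp_force': np.float64(45.415), 'opening': np.float64(0.055)}
```

Request:
{"api": "move_arm", "payload": {"jaw": [1, 1, 1, 1, 1, 1, 1, 1, 1, 1], "delta_pos": [[0, 0, 0.015], [0, 0, 0.025], [0, 0, 0.03], [0, 0, 0.02], [-0.008, 0.015, 0], [-0.015, 0.028, 0], [-0.018, 0.033, 0], [-0.018, 0.033, 0], [-0.018, 0.033, 0], [-0.018, 0.033, 0]], "yaw": [0, 0, 0, 0, -0.02, -0.02, -0.02, -0.02, -0.02, -0.02]}}

```text
time: 8.02
ee_pos: [0.4341, -0.1734, 0.2744]
tcp_rot: [-180.0, 0.1, -173.6]
wrist_force: [0.1, 0.9, -2.5]
opening: 0.0552
grasp_force: 44.3
```

Request:
{"api": "move_arm", "payload": {"jaw": [1, 1, 1, 1, 1, 1, 1, 1, 1], "delta_pos": [[-0.018, 0.033, 0], [-0.018, 0.033, 0], [-0.018, 0.033, 0], [-0.018, 0.031, 0], [-0.013, 0.023, 0], [0, 0, -0.01], [0, 0, -0.01], [0, 0, 0], [0, 0, 0]], "yaw": [-0.02, -0.015, 0, 0, 0, 0, 0, 0, 0]}}

```text
time: 8.77
ee_pos: [0.3503, -0.0222, 0.2534]
tcp_rot: [-180.0, -0.0, -175.5]
wrist_force: [0.7, -0.4, -4.5]
opening: 0.0555
grasp_force: 44.5
```

```bash
python3 - <<'E'
from h import *
o=bot.get_obs();print({k:np.round(v,3) for k,v in o.items()})
a=camera("scene"); cv2.imwrite("pics/s1.png",cv2.cvtColor(cv2.resize(a[200:370,180:460],None,fx=2.8,fy=2.8),cv2.COLOR_RGB2BGR))
E
```

```text
{'time': np.float64(8.767), 'q': array([-3.6150e+00, -2.3514e+01, -3.1459e+01,  8.2100e+01, -1.2000e-02,
       -8.1050e+00]), 'qd': array([-0.497,  0.279,  1.17 ,  0.531,  0.116,  0.113]), 'joint_efforts': array([ 6.1200e-01, -2.3129e+01,  4.7969e+01, -1.2200e-01,  1.4000e-02,
       -3.0000e-03]), 'ee_pos': array([ 0.35 , -0.022,  0.253]), 'tcp_rot': array([-1.79994e+02, -4.60000e-02, -1.75510e+02]), 'wrist_force': array([ 0.718, -0.366, -4.452]), 'torque': array([ 0.032, -0.018,  0.028]), 'grasp_force': np.float64(44.486), 'opening': np.float64(0.055)}
```

View pics/s1.png

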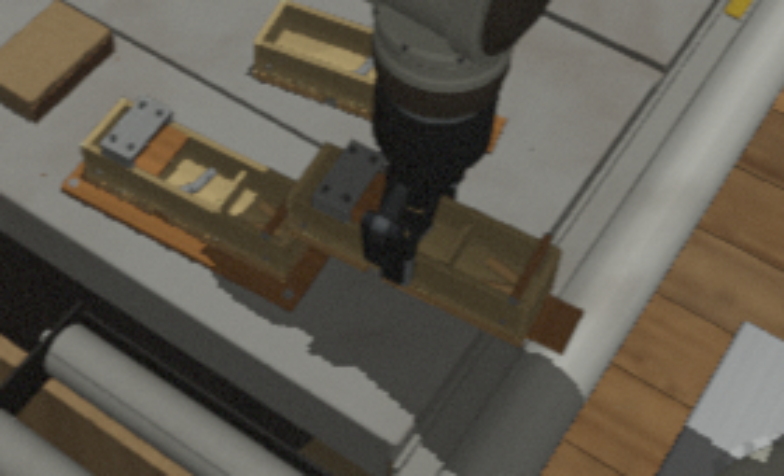

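Request:
{"api": "move_arm", "payload": {"jaw": [1, 1, 1, 1, 1, 1, 1], "delta_pos": [[0, 0, -0.003], [0, 0, -0.003], [0, 0, -0.003], [0, 0, -0.003], [0, 0, -0.002], [0, 0, -0.002], [0, 0, 0]], "yaw": [0, 0, 0, 0, 0, 0, 0]}}

```text
time: 9.4
ee_pos: [0.3502, -0.0217, 0.2377]
tcp_rot: [-180.0, 0.0, -175.5]
wrist_force: [-2.4, 0.1, 1.7]
opening: 0.0553
grasp_force: 44.9
```

```bash
python3 - <<'E'
from h import *
o=bot.get_obs();print({k:np.round(o[k],3) for k in("ee_pos","tcp_rot","wrist_force","torque")})
E
```

```text
{'ee_pos': array([ 0.35 , -0.022,  0.238]), 'tcp_rot': array([-1.79997e+02,  8.00000e-03, -1.75464e+02]), 'wrist_force': array([-2.434,  0.053,  1.748]), 'torque': array([-0.008,  0.185,  0.041])}
```

Request:
{"api": "move_arm", "payload": {"jaw": [1, 1, 1, 1, 1], "delta_pos": [[0, 0, -0.002], [0, 0, -0.002], [0, 0, -0.002], [0, 0, 0], [0, 0, 0]], "yaw": [0, 0, 0, 0, 0]}}

```text
time: 9.82
ee_pos: [0.3501, -0.0216, 0.2315]
tcp_rot: [180.0, -0.0, -175.5]
wrist_force: [-3.4, 0.4, -0.3]
opening: 0.0554
grasp_force: 45.1
```

```bash
python3 - <<'E'
from h import *
o=bot.get_obs();print({k:np.round(o[k],3) for k in("ee_pos","tcp_rot","wrist_force","torque")})
look("wrist",["middle_tongue","middle_slot","middle_lip_mid"])
a=camera("scene"); cv2.imwrite("pics/s2.png",cv2.cvtColor(cv2.resize(a[230:350,250:410],None,fx=4,fy=4),cv2.COLOR_RGB2BGR))
E
```

```text
{'ee_pos': array([ 0.35 , -0.022,  0.231]), 'tcp_rot': array([ 1.79999e+02, -2.10000e-02, -1.75463e+02]), 'wrist_force': array([-3.427,  0.414, -0.272]), 'torque': array([-0.049,  0.328, -0.02 ])}
wrist middle_tongue [280.6  37.4] 0.71 [ 0.2291 -0.0333  0.    ]
wrist middle_lip_mid [278.9  92.7] 0.77 [ 0.2654 -0.0311  0.046 ]
```

View pics/s2.png

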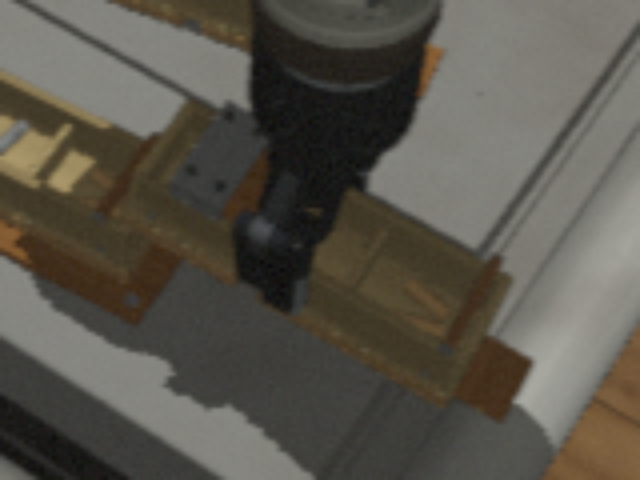

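```bash
cat >> h.py <<'E'
def tiltpred(pt,deg,off=0.0,h=0.0316,sgn=-1,tz=0):
    """pixel of tray point pt (mm, tray frame) held with tool; sgn=-1: tool x = -tray x. deg>0 tongue down. pivot at TCP-0.155."""
    o=bot.get_obs(); p=np.array(o["ee_pos"]); y=np.radians(o["tcp_rot"][2])
    u=sgn*np.array([np.cos(y),np.sin(y),0])   # tray x in world
    a=np.radians(deg); dx=pt[0]/1e3+off; dz=pt[2]/1e3-h
    fx=dx*np.cos(a)-dz*np.sin(a); fz=dz*np.cos(a)+dx*np.sin(a)
    return proj("wrist",p+u*fx+np.array([0,0,-.155+fz]))
E
python3 - <<'E'
from h import *
for d in (0,3,5,6,7,8): print(d,[tiltpred(q,d,o).round(1) for o in(0,-.0015) for q in((-116,0,0),(-80,0,46))])
E
```

```text
0 [array([284.6,  22.9]), array([285.7,  94.4]), array([284.7,  19.3]), array([285.7,  89.9])]
3 [array([284.5,  31.2]), array([285.5,  93.7]), array([284.5,  27.8]), array([285.5,  89.4])]
5 [array([284.4,  36.7]), array([285.4,  93.6]), array([284.4,  33.5]), array([285.4,  89.4])]
6 [array([284.4,  39.5]), array([285.4,  93.7]), array([284.4,  36.3]), array([285.4,  89.5])]
7 [array([284.3,  42.2]), array([285.3,  93.8]), array([284.3,  39.1]), array([285.3,  89.7])]
8 [array([284.3,  44.9]), array([285.3,  94. ]), array([284.3,  41.9]), array([285.3,  90. ])]
```

Request:
{"api": "move_arm", "payload": {"jaw": [1, 1, 1, 1, 1, 1, 1, 1, 1, 1], "delta_pos": [[0, 0, 0.01], [0, 0, 0.02], [0, 0, 0.03], [0, 0, 0.02], [0.008, 0, 0], [0.008, 0, 0], [0.008, 0, 0], [0.008, 0, 0], [0.008, 0, 0], [0.008, 0, 0]], "yaw": [0, 0, -0.06, -0.12, -0.12, -0.12, -0.12, -0.12, -0.12, -0.12]}}

```text
time: 10.9
ee_pos: [0.3988, -0.0216, 0.3121]
tcp_rot: [180.0, 0.0, 132.6]
wrist_force: [-0.4, 0.2, -3.4]
opening: 0.0551
grasp_force: 44.5
```

Request:
{"api": "move_arm", "payload": {"jaw": [1, 1, 1, 1, 1, 1, 1, 1, 1, 1], "delta_pos": [[0.008, 0, 0], [0.008, 0, 0], [0.008, 0.001, 0], [0.008, 0.002, 0], [0.003, 0.003, 0], [0, 0, 0], [0, 0, 0], [0, 0, 0], [0, 0, 0], [0, 0, 0]], "yaw": [-0.12, -0.12, -0.12, -0.12, -0.12, -0.12, -0.12, -0.12, -0.12, -0.12]}}

```text
time: 11.73
ee_pos: [0.4334, -0.0156, 0.312]
tcp_rot: [180.0, -0.0, 63.9]
wrist_force: [0.3, 0.8, -4.3]
opening: 0.0552
grasp_force: 44.5
```

Request:
{"api": "move_arm", "payload": {"jaw": [1, 1, 1, 1, 1, 1, 1, 1, 1, 1], "delta_pos": [[0, 0, 0], [0, 0, 0], [0, 0, 0], [0, 0, 0], [0, 0, 0], [0, 0, 0], [0, 0, -0.015], [0, 0, -0.015], [0, 0, 0], [0, 0, 0]], "yaw": [-0.12, -0.12, -0.12, -0.12, -0.12, -0.12, -0.082, 0, 0, 0]}}

```text
time: 12.57
ee_pos: [0.4331, -0.0156, 0.2816]
tcp_rot: [-180.0, 0.1, 18.3]
wrist_force: [-0.3, -0.3, -3.4]
opening: 0.0554
grasp_force: 44.4
```

```bash
python3 - <<'E'
from h import *
o=bot.get_obs();print({k:np.round(o[k],3) for k in("q","ee_pos","tcp_rot","wrist_force","torque")})
look("wrist",["middle_tongue","middle_lip_mid","base_slot","base_lip_mid"],"w4")
for d in (4,5,6,7): print(d,[tiltpred(q,d,o).round(1) for o in(0,-.0015) for q in((-116,0,0),(-80,0,46))])
E
```

```text
{'q': array([-2.0670e+00, -1.1711e+01, -1.9422e+01,  8.2359e+01,  2.0000e-03,
        1.5963e+02]), 'ee_pos': array([ 0.433, -0.016,  0.282]), 'tcp_rot': array([-1.79973e+02,  6.50000e-02,  1.83030e+01]), 'wrist_force': array([-0.276, -0.257, -3.414]), 'torque': array([ 0.005, -0.057, -0.051])}
wrist middle_tongue [279.7  36.6] 0.66 [0.56   0.0265 0.    ]
wrist middle_lip_mid [279.9  88.2] 0.85 [0.5202 0.0129 0.046 ]
wrist base_slot [333.3  12.1] 0.92 [ 0.5685 -0.0042  0.055 ]
wrist base_slot [486.9 181.1] 0.48 [ 0.5077 -0.1394  0.055 ]
4 [array([278.5,  32.3]), array([277.5,  91.2]), array([278.5,  29. ]), array([277.5,  86.9])]
5 [array([278.6,  35. ]), array([277.6,  91.2]), array([278.6,  31.8]), array([277.6,  87. ])]
6 [array([278.6,  37.8]), array([277.6,  91.3]), array([278.6,  34.6]), array([277.6,  87.1])]
7 [array([278.7,  40.6]), array([277.7,  91.5]), array([278.7,  37.5]), array([277.7,  87.4])]
```

View pics/w4.png

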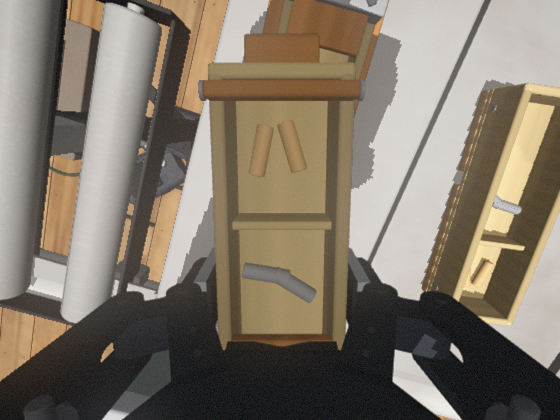

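Request:
{"api": "move_arm", "payload": {"jaw": [1, 1, 1, 1, 1], "delta_pos": [[0, 0, 0], [0, 0, 0], [0, 0, 0], [0, 0, 0], [0, 0, 0]], "yaw": [-0.1, -0.1, -0.041, 0, 0]}}

```text
time: 13.23
ee_pos: [0.4333, -0.0156, 0.2821]
tcp_rot: [180.0, -0.0, 4.6]
wrist_force: [2.0, -0.1, -4.4]
opening: 0.0555
grasp_force: 44.6
```

```bash
python3 - <<'E'
from h import *
o=bot.get_obs();print({k:np.round(o[k],3) for k in("q","ee_pos","tcp_rot")})
look("wrist",["middle_tongue","middle_lip_mid","base_slot"],"w5")
for d in (5,6,7): print(d,[tiltpred(q,d,o).round(1) for o in(0,-.0015) for q in((-116,0,0),(-80,0,46))])
# predicted base plate corners with fitted pose
b=np.array([.5252,-.0086]);y=np.radians(4.5);c,s=np.cos(y),np.sin(y)
for q in((70,28,69.5),(70,-28,69.5),(42,-28,69.5),(42,28,69.5),(24,-22,55),(24,22,55),(42,0,55)): print(q,proj("wrist",[b[0]+(c*q[0]-s*q[1])/1e3,b[1]+(s*q[0]+c*q[1])/1e3,q[2]/1e3]).round(1))
a=cv2.imread("pics/w5.png")[0:75,200:380]
a=cv2.resize(a,None,fx=4.4,fy=4.4,interpolation=cv2.INTER_CUBIC)
for k in range(0,180,20): cv2.putText(a,str(k+200),(int(k*4.4),10),0,.35,(255,0,255),1); cv2.line(a,(int(k*4.4),12),(int(k*4.4),18),(255,0,255),1)
cv2.imwrite("pics/c5.png",a)
E
```

```text
{'q': array([-2.06800e+00, -1.17520e+01, -1.94050e+01,  8.23160e+01,
        1.00000e-03,  1.73372e+02]), 'ee_pos': array([ 0.433, -0.016,  0.282]), 'tcp_rot': array([ 1.79997e+02, -3.00000e-02,  4.56000e+00])}
wrist middle_tongue [283.1  38.8] 0.77 [ 0.5663 -0.0078  0.    ]
wrist middle_lip_mid [275.1  89.4] 0.77 [ 0.5246 -0.0057  0.046 ]
wrist base_slot [275.2   7.8] 0.92 [ 0.568  -0.0027  0.055 ]
5 [array([278.5,  35.2]), array([277.4,  91.7]), array([278.5,  32. ]), array([277.4,  87.4])]
6 [array([278.5,  38. ]), array([277.4,  91.7]), array([278.5,  34.8]), array([277.4,  87.6])]
7 [array([278.6,  40.7]), array([277.5,  91.9]), array([278.6,  37.6]), array([277.5,  87.8])]
(70, 28, 69.5) [224.4 -64.1]
(70, -28, 69.5) [333.7 -64. ]
(42, -28, 69.5) [331.1  -0.8]
(42, 28, 69.5) [227.1  -0.8]
(24, -22, 55) [315.9  43.8]
(24, 22, 55) [242.9  43.7]
(42, 0, 55) [279.3   9.5]
```

```bash
python3 - <<'E'
import cv2,numpy as np
a=cv2.cvtColor(cv2.imread("pics/w5.png"),cv2.COLOR_BGR2GRAY).astype(int)
for r in ((2,6),(12,18),(26,30),(42,54)):
    m=a[r[0]:r[1],190:375].mean(0); print(r); print(" ".join(f"{int(v)}" for v in m))
E
```

```text
(2, 6)
203 204 203 203 203 203 204 204 203 204 203 204 204 203 203 203 203 204 203 203 204 204 203 203 203 203 203 201 148 146 158 161 157 102 91 85 76 75 74 77 79 77 75 76 78 76 82 103 105 105 103 106 105 104 105 107 106 108 105 106 105 105 103 100 100 98 97 96 94 94 93 94 94 92 94 92 95 95 98 95 98 99 98 97 96 97 98 97 95 95 93 92 91 89 91 91 90 90 91 90 91 92 93 93 92 96 96 96 96 95 96 92 97 94 93 97 94 96 96 98 100 98 88 74 75 75 76 77 75 77 77 77 83 115 157 163 163 164 162 164 167 168 158 151 179 203 203 202 201 203 204 203 203 204 204 203 204 204 205 204 204 205 205 204 204 204 204 205 205 204 206 206 206 207 206 207 208 208 207 206 207 207 207 208 208
(12, 18)
205 204 205 205 204 204 204 205 205 205 204 204 205 205 205 205 205 205 206 205 205 205 205 205 205 206 205 204 177 150 103 98 99 98 98 98 98 93 107 115 116 116 115 115 116 111 104 101 107 106 107 104 107 106 106 108 108 107 108 108 107 106 104 101 103 99 98 95 96 94 96 94 94 92 94 95 95 95 96 98 98 98 99 98 99 99 97 97 96 96 92 93 92 91 90 91 91 92 91 91 92 93 94 95 95 97 97 98 97 96 96 95 96 93 96 96 96 97 97 97 99 96 
[... 972 characters left out ...]
8 208 208 208 208 208 208 209 210 209 209 210 211 206 140 128 130 129 130 129 130 129 129 131 126 103 100 104 104 102 101 99 99 99 111 114 118 118 118 119 119 115 109 88 80 79 80 83 85 87 99 103 104 102 103 103 103 103 103 103 102 103 102 101 102 102 102 101 102 101 102 101 101 101 102 101 101 101 100 100 101 99 101 101 100 101 99 101 102 100 100 101 100 100 101 101 100 101 102 100 101 101 101 101 102 101 101 102 100 103 102 103 103 103 103 103 104 102 104 103 103 104 103 96 94 107 99 102 101 100 101 102 102 105 105 101 99 114 128 129 129 128 129 129 130 129 130 130 130 131 130 130 131 132 132 131 132 131 132 133 132 132 134 132 134 139 159 182 210 210 210 211 211 211 210 211 211 210 210 211
```

Request:
{"api": "move_arm", "payload": {"jaw": [1, 1, 1, 1, 1, 1, 1, 1], "delta_pos": [[0.005, 0.002, 0], [0.006, 0.003, -0.005], [0, 0, -0.005], [0, 0, -0.005], [0, 0, -0.003], [0, 0, -0.002], [0, 0, 0], [0, 0, 0]], "yaw": [0, 0, 0, 0, 0, 0, 0, 0]}}

```text
time: 14.1
ee_pos: [0.4441, -0.0107, 0.2616]
tcp_rot: [180.0, 0.0, 4.5]
wrist_force: [-0.2, 0.2, -4.7]
opening: 0.0552
grasp_force: 44.6
```

```bash
cat >> h.py <<'E'
def edges(fn,rows):
    a=cv2.cvtColor(cv2.imread(fn),cv2.COLOR_BGR2GRAY).astype(float)
    for r in rows:
        m=cv2.GaussianBlur(a[r[0]:r[1],:].mean(0)[None],(3,1),0)[0]; g=np.gradient(m)
        print(r,[(i,int(g[i]*2)) for i in range(205,350) if abs(g[i])>4 and abs(g[i])==abs(g[i-2:i+3]).max()])
E
python3 - <<'E'
from h import *
o=bot.get_obs();print({k:np.round(o[k],4) for k in("ee_pos","tcp_rot","wrist_force","torque")})
look("wrist",["middle_tongue","base_slot"],"w6")
edges("pics/w6.png",[(2,6),(10,14),(18,22),(26,30),(40,46),(48,54)])
E
```

```text
{'ee_pos': array([ 0.4441, -0.0107,  0.2616]), 'tcp_rot': array([1.799999e+02, 8.200000e-03, 4.454000e+00]), 'wrist_force': array([-0.2137,  0.242 , -4.7375]), 'torque': array([-0.0305,  0.0164, -0.0037])}
wrist middle_tongue [281.   36.6] 0.64 [ 0.5729 -0.0018  0.    ]
wrist middle_tongue [280.3 255.8] 0.17 [ 0.4051 -0.0143  0.    ]
(2, 6) [(217, -78), (223, 16), (339, 17), (344, 52)]
(10, 14) [(215, -60), (226, -12), (239, 21), (323, -14), (336, 57), (339, -44), (344, 18)]
(18, 22) [(212, -56), (218, -22), (229, 13), (238, -8), (324, 14), (334, 35), (338, -37), (344, 20)]
(26, 30) [(209, -60), (219, -22), (230, 10), (238, -11), (324, 13), (332, -12), (343, 20)]
(40, 46) [(219, -23), (230, 14), (238, -8), (243, -11), (318, -11), (323, 14), (331, -9), (342, 20)]
(48, 54) [(220, -22), (230, 10), (239, -10), (243, -10), (317, -8), (323, 15), (331, -12), (342, 21)]
```

Request:
{"api": "move_arm", "payload": {"jaw": [1, 1, 1, 1, 1, 1], "delta_pos": [[0, 0, -0.002], [0, 0, -0.002], [0, 0, -0.001], [0, 0, -0.001], [0, 0, 0], [0, 0, 0]], "yaw": [0, 0, 0, 0, 0, 0]}}

```text
time: 14.75
ee_pos: [0.4442, -0.0106, 0.2556]
tcp_rot: [180.0, 0.0, 4.5]
wrist_force: [0.3, -1.2, -3.9]
opening: 0.0554
grasp_force: 44.6
```

```bash
cat >> h.py <<'E'
def st():
    o=bot.get_obs(); d=o["ee_pos"][:2]-np.array([.5252,-.0045]); y=np.radians(4.5)
    print({k:np.round(o[k],4).tolist() for k in("time","ee_pos","wrist_force","torque")},"base xy mm",np.round([(d[0]*np.cos(y)+d[1]*np.sin(y))*1e3,(-d[0]*np.sin(y)+d[1]*np.cos(y))*1e3],1))
E
python3 -c "from h import *;st()"
```

```text
{'time': 14.75, 'ee_pos': [0.4442, -0.0106, 0.2556], 'wrist_force': [0.3333, -1.2278, -3.8832], 'torque': [-0.0103, -0.0038, -0.0503]} base xy mm [-81.3   0.2]
```

No contact yet; feel further down.

Request:
{"api": "move_arm", "payload": {"jaw": [1, 1, 1, 1, 1], "delta_pos": [[0, 0, -0.001], [0, 0, -0.001], [0, 0, -0.001], [0, 0, 0], [0, 0, 0]], "yaw": [0, 0, 0, 0, 0]}}

```text
time: 15.17
ee_pos: [0.4442, -0.0107, 0.2531]
tcp_rot: [180.0, -0.0, 4.5]
wrist_force: [-3.2, -0.2, 1.6]
opening: 0.0555
grasp_force: 45.2
```

```bash
python3 -c "from h import *;st()"
```

```text
{'time': 15.1667, 'ee_pos': [0.4442, -0.0107, 0.2531], 'wrist_force': [-3.2357, -0.2003, 1.6219], 'torque': [0.0468, 0.1684, 0.0132]} base xy mm [-81.2   0.2]
```

Request:
{"api": "move_arm", "payload": {"jaw": [1, 1, 1, 1, 1, 1, 1], "delta_pos": [[0, 0, 0.002], [0, 0, 0.001], [0.004, 0.0003, 0], [0.004, 0.0003, 0], [0.004, 0.0003, 0], [0.003, 0.0003, 0], [0, 0, 0]], "yaw": [0, 0, 0, 0, 0, 0, 0]}}

```text
time: 15.75
ee_pos: [0.4598, -0.0094, 0.2554]
tcp_rot: [-180.0, 0.0, 4.5]
wrist_force: [0.3, -1.2, -4.1]
opening: 0.0552
grasp_force: 44.6
```

```bash
python3 -c "from h import *;st()"
```

```text
{'time': 15.75, 'ee_pos': [0.4598, -0.0094, 0.2554], 'wrist_force': [0.3124, -1.2087, -4.0964], 'torque': [0.0088, -0.0004, -0.0535]} base xy mm [-65.5   0.3]
```

Request:
{"api": "move_arm", "payload": {"jaw": [1, 1, 1, 1], "delta_pos": [[0.003, 0.0002, 0], [0.003, 0.0002, 0], [0.002, 0.0002, 0], [0, 0, 0]], "yaw": [0, 0, 0, 0]}}

```text
time: 16.08
ee_pos: [0.4676, -0.0088, 0.2556]
tcp_rot: [180.0, -0.0, 4.5]
wrist_force: [-0.2, 0.2, -4.3]
opening: 0.0551
grasp_force: 44.6
```

```bash
python3 - <<'E'
from h import *
st()
look("wrist",["middle_tongue","base_slot"],"w7")
a=cv2.imread("pics/w7.png")[0:110,190:370].astype(int)
g=cv2.cvtColor(cv2.imread("pics/w7.png"),cv2.COLOR_BGR2GRAY)
print("mid col rows",g[0:115,275:287].mean(1).astype(int).tolist())
print("left rim col",g[0:115,231:237].mean(1).astype(int).tolist())
E
```

```text
{'time': 16.0833, 'ee_pos': [0.4676, -0.0088, 0.2556], 'wrist_force': [-0.2251, 0.246, -4.3114], 'torque': [0.0189, 0.081, 0.0263]} base xy mm [-57.8   0.2]
wrist base_slot [281.8  61. ] 0.74 [ 0.5691 -0.0026  0.055 ]
mid col rows [119, 119, 119, 120, 120, 120, 120, 119, 120, 120, 121, 122, 121, 123, 124, 122, 122, 123, 121, 121, 122, 123, 122, 123, 123, 124, 122, 123, 123, 121, 120, 119, 119, 120, 122, 122, 122, 122, 122, 121, 120, 121, 121, 121, 122, 124, 123, 123, 122, 122, 123, 122, 124, 124, 125, 125, 117, 102, 82, 76, 99, 103, 119, 126, 130, 133, 134, 134, 134, 133, 134, 133, 134, 134, 131, 124, 119, 113, 95, 81, 91, 96, 98, 99, 99, 99, 99, 97, 98, 98, 98, 98, 97, 94, 90, 86, 78, 70, 66, 64, 76, 136, 141, 141, 141, 140, 141, 141, 141, 141, 141, 141, 141, 141, 140]
left rim col [102, 99, 93, 94, 96, 92, 95, 97, 100, 101, 109, 118, 122, 124, 125, 124, 124, 124, 125, 125, 125, 125, 125, 125, 124, 125, 125, 125, 126, 122, 124, 122, 122, 121, 124, 125, 125, 125, 125, 120, 115, 109, 110, 109, 109, 110, 113, 116, 120, 124, 125, 125, 125, 126, 127, 127, 118, 105, 84, 79, 78, 80, 113, 127, 132, 134, 135, 135, 134, 135, 134, 135, 136, 135, 132, 127, 122, 114, 100, 84, 96, 99, 103, 104, 103, 103, 101, 103, 103, 103, 103, 103, 101, 99, 94, 90, 84, 73, 74, 70, 74, 90, 92, 93, 92, 93, 93, 94, 92, 90, 90, 91, 92, 91, 92]
```

Request:
{"api": "move_arm", "payload": {"jaw": [1, 1, 1, 1, 1, 1, 1, 1], "delta_pos": [[0.002, 0.0002, 0], [0, 0, -0.002], [0, 0, -0.002], [0, 0, -0.001], [0, 0, -0.001], [0, 0, -0.001], [0, 0, -0.001], [0, 0, 0]], "yaw": [0, 0, 0, 0, 0, 0, 0, 0]}}

```text
time: 16.9
ee_pos: [0.4692, -0.0086, 0.248]
tcp_rot: [180.0, -0.0, 4.5]
wrist_force: [-2.0, -0.1, 0.9]
opening: 0.0552
grasp_force: 45.2
```

```bash
python3 -c "from h import *;st()"
```

```text
{'time': 16.9, 'ee_pos': [0.4692, -0.0086, 0.248], 'wrist_force': [-2.0138, -0.1094, 0.8978], 'torque': [-0.0073, 0.0959, -0.0465]} base xy mm [-56.2   0.3]
```

Request:
{"api": "move_arm", "payload": {"jaw": [1, 1, 1, 1, 1], "delta_pos": [[0, 0, -0.001], [0, 0, -0.001], [0, 0, -0.001], [0, 0, 0], [0, 0, 0]], "yaw": [0, 0, 0, 0, 0]}}

```text
time: 17.32
ee_pos: [0.4692, -0.0086, 0.2445]
tcp_rot: [-180.0, 0.0, 4.5]
wrist_force: [-2.1, -0.1, 1.1]
opening: 0.0552
grasp_force: 45.2
```

```bash
python3 -c "from h import *;st()"
```

```text
{'time': 17.3167, 'ee_pos': [0.4692, -0.0086, 0.2445], 'wrist_force': [-2.1148, -0.1211, 1.0536], 'torque': [-0.0344, 0.0862, -0.0468]} base xy mm [-56.2   0.3]
```

Request:
{"api": "move_arm", "payload": {"jaw": [1, 1, 1, 1, 1, 1], "delta_pos": [[0, 0, -0.001], [0, 0, -0.001], [0, 0, -0.001], [0, 0, -0.001], [0, 0, 0], [0, 0, 0]], "yaw": [0, 0, 0, 0, 0, 0]}}

```text
time: 17.82
ee_pos: [0.4691, -0.0086, 0.2413]
tcp_rot: [180.0, -0.0, 4.5]
wrist_force: [-6.2, -0.8, 7.0]
opening: 0.0552
grasp_force: 45.8
```

```bash
python3 -c "from h import *;st()"
```

```text
{'time': 17.8167, 'ee_pos': [0.4691, -0.0086, 0.2413], 'wrist_force': [-6.1858, -0.7873, 7.0415], 'torque': [-0.0223, 0.7145, 0.0521]} base xy mm [-56.2   0.3]
```

Request:
{"api": "move_arm", "payload": {"jaw": [1, 1, 1, 1], "delta_pos": [[-0.001, 0, 0], [0, 0, -0.001], [0, 0, 0], [0, 0, 0]], "yaw": [0, 0, 0, 0]}}

```text
time: 18.15
ee_pos: [0.4687, -0.0086, 0.2413]
tcp_rot: [180.0, -0.2, 4.5]
wrist_force: [-4.6, 0.6, 13.2]
opening: 0.0553
grasp_force: 46.5
```

```bash
python3 -c "from h import *;st()"
```

```text
{'time': 18.15, 'ee_pos': [0.4687, -0.0086, 0.2413], 'wrist_force': [-4.6143, 0.5501, 13.1626], 'torque': [0.0683, 0.3661, 0.0493]} base xy mm [-56.7   0.3]
```

Request:
{"api": "move_arm", "payload": {"jaw": [0.3, 0.1, 0, 0, 0, 0, 0, 0, 0, 0], "delta_pos": [[0, 0, 0], [0, 0, 0], [0, 0, 0], [0, 0, 0], [0, 0, 0], [0, 0, 0.02], [0, 0, 0.04], [0, 0, 0.04], [0, 0, 0.03], [0, 0, 0]], "yaw": [0, 0, 0, 0, 0, 0, 0, 0, 0, 0]}}

```text
time: 18.98
ee_pos: [0.4687, -0.0086, 0.376]
tcp_rot: [180.0, -0.5, 4.5]
wrist_force: [0.8, -0.2, 0.8]
opening: 0.0853
grasp_force: 0.0
```

```bash
python3 - <<'E'
from h import *
st()
look("wrist",["middle_tray","middle_slot","middle_lip_mid","base_slot"],"w8",dz=0.055)
look("scene",["middle_tray","middle_slot","middle_lip_mid"],dz=0.055)
look("top",["middle_tray","middle_slot","middle_lip_mid"],dz=0.055)
edges("pics/w8.png",[(60,70),(90,100),(140,150),(170,180),(200,210),(230,240),(280,290)])
g=cv2.cvtColor(cv2.imread("pics/w8.png"),cv2.COLOR_BGR2GRAY)
print("mid col rows",g[0:330:2,275:287].mean(1).astype(int).tolist())
E
```

```text
{'time': 18.9833, 'ee_pos': [0.4687, -0.0086, 0.376], 'wrist_force': [0.7734, -0.1987, 0.7744], 'torque': [-0.0226, -0.0215, 0.0107]} base xy mm [-56.7   0.3]
wrist middle_tray [276.6 200.2] 0.6 [ 0.4665 -0.0056  0.055 ]
wrist middle_slot [280.8 254.1] 0.67 [ 0.4277 -0.013   0.101 ]
wrist middle_lip_mid [279.5 113.4] 0.82 [ 0.5489 -0.0026  0.101 ]
wrist base_slot [279.7  93.1] 0.96 [ 0.5631 -0.0017  0.11  ]
scene middle_tray [274.3 271.7] 0.7 [ 0.4689 -0.0096  0.055 ]
scene middle_slot [293.7 265.2] 0.94 [ 0.4275 -0.0174  0.101 ]
scene middle_slot [284.2 275.5] 0.6 [0.4285 0.0136 0.101 ]
scene middle_lip_mid [239.6 239.6] 0.81 [ 0.5538 -0.0064  0.101 ]
scene middle_lip_mid [253.1 273.1] 0.66 [0.4805 0.044  0.101 ]
top middle_tray [192.1 270.1] 0.66 [ 0.4654 -0.0046  0.055 ]
top middle_slot [193.2 291.8] 0.83 [ 0.4235 -0.0153  0.101 ]
top middle_lip_mid [186.3 232.2] 0.73 [ 0.5492 -0.0013  0.101 ]
(60, 70) [(217, 44), (229, -59), (241, -19), (249, 17), (256, -22), (262, 20), (300, -22), (306, 22), (313, -17), (321, 14), (340, 50)]
(90, 100) [(217, 23), (226, -53), (242, -19), (320, 18
[... 829 characters left out ...]
94, 93, 92, 91, 134, 135, 135, 129, 128, 127, 127, 128, 129, 127, 128, 129, 126, 124, 126, 125, 126, 124, 125, 122, 104, 107, 104, 134, 134, 135, 102, 88, 101, 102, 101, 89, 135, 139, 139, 136, 131, 130, 130, 131, 134, 133, 134, 134, 137, 137, 137, 140, 139, 142, 142, 142, 142, 142, 142, 142, 142, 143, 143, 133, 98, 120, 137, 124, 143, 142, 143, 144, 143, 143, 143, 144, 144, 144, 130, 118, 123, 121, 117, 128, 137, 143, 143, 144, 144, 144, 144, 144, 145, 143, 84, 105, 104, 104, 105, 104, 104, 105, 105, 105, 104, 104, 100, 98, 123, 121, 121, 119, 121, 119, 121, 122, 122, 124, 121, 121, 120, 123, 105, 106, 111, 136, 136, 130, 129, 130, 130, 127, 124, 124, 124, 124, 149, 150, 152, 153, 152, 151]
```

```bash
python3 - <<'E'
from h import *
g=cv2.cvtColor(cv2.imread("pics/w8.png"),cv2.COLOR_BGR2GRAY)
for c in((275,287),(230,238),(322,328)): print(c,"90:",g[90:122,c[0]:c[1]].mean(1).astype(int).tolist(),"254:",g[254:304,c[0]:c[1]].mean(1).astype(int).tolist())
b=np.array([.4687,-.0086]);y=np.radians(4.5)
def tx(row,z): 
    X=ray("wrist",(281,row),z)[:2]-b; return round(-1e3*(X[0]*np.cos(y)+X[1]*np.sin(y)),1)
print("endwall",[(r,tx(r,.101)) for r in(98,99,100,101,105,106)])
print("lip",[(r,tx(r,.110)) for r in range(106,118)])
print("plate",[(r,tx(r,.1155)) for r in(258,260,262,288,290,292)])
o=bot.get_obs();print(o["tcp_rot"],o["q"].round(2))
E
```

```text
(275, 287) 90: [125, 127, 122, 94, 104, 106, 107, 107, 104, 131, 134, 134, 134, 133, 135, 123, 102, 88, 88, 100, 101, 103, 102, 100, 101, 100, 89, 92, 135, 140, 139, 140] 254: [104, 105, 104, 105, 100, 91, 98, 118, 123, 122, 121, 120, 121, 120, 119, 120, 121, 120, 119, 120, 121, 123, 122, 122, 122, 122, 124, 122, 121, 121, 121, 121, 120, 121, 123, 107, 105, 106, 106, 106, 111, 131, 136, 137, 136, 133, 130, 129, 129, 129]
(230, 238) 90: [129, 128, 129, 129, 128, 130, 130, 129, 130, 130, 129, 130, 130, 130, 129, 131, 130, 131, 131, 133, 140, 141, 140, 146, 179, 182, 182, 181, 175, 172, 172, 173] 254: [131, 130, 130, 131, 131, 131, 131, 130, 131, 131, 131, 131, 130, 130, 129, 130, 131, 132, 131, 131, 131, 131, 131, 131, 131, 131, 132, 132, 131, 131, 131, 131, 131, 130, 131, 130, 129, 131, 131, 130, 131, 131, 129, 130, 130, 130, 128, 129, 130, 129]
(322, 328) 90: [132, 132, 132, 132, 132, 133, 133, 133, 133, 133, 133, 133, 133, 132, 134, 133, 133, 134, 134, 133, 133, 133, 134, 133, 133, 133, 134, 133, 132, 134, 135, 134] 254: [214, 214, 215, 214, 215, 214, 214, 215, 213, 214, 214, 213, 2
[... 219 characters left out ...]
)), (99, np.float64(-87.8)), (100, np.float64(-87.1)), (101, np.float64(-86.3)), (105, np.float64(-83.4)), (106, np.float64(-82.7))]
lip [(106, np.float64(-82.2)), (107, np.float64(-81.5)), (108, np.float64(-80.7)), (109, np.float64(-80.0)), (110, np.float64(-79.3)), (111, np.float64(-78.6)), (112, np.float64(-77.9)), (113, np.float64(-77.2)), (114, np.float64(-76.5)), (115, np.float64(-75.8)), (116, np.float64(-75.1)), (117, np.float64(-74.4))]
plate [(258, np.float64(38.2)), (260, np.float64(40.0)), (262, np.float64(41.8)), (288, np.float64(66.3)), (290, np.float64(68.3)), (292, np.float64(70.2))]
[-1.79998963e+02  1.85625321e-02  4.45903426e+00] [ -1.06  -6.76  -5.43  91.36  -0.   174.49]
```

Request:
{"api": "move_arm", "payload": {"jaw": [0, 0, 0, 0, 0, 0, 0, 0, 0, 0], "delta_pos": [[0.002, -0.017, 0], [0.002, -0.017, 0], [0.002, -0.017, 0], [0.002, -0.017, 0], [0.002, -0.017, 0], [0.002, -0.017, 0], [0.002, -0.017, 0], [0.002, -0.017, 0], [0.002, -0.017, 0], [0.003, -0.019, 0]], "yaw": [0.123, 0.123, 0.123, 0.123, 0.123, 0.123, 0.123, 0.123, 0.123, 0.123]}}

```text
time: 20.47
ee_pos: [0.4891, -0.1814, 0.3697]
tcp_rot: [180.0, -0.0, 75.3]
wrist_force: [0.4, 0.4, 0.5]
opening: 0.0853
grasp_force: 0.0
```

Request:
{"api": "move_arm", "payload": {"jaw": [0, 0, 0, 0, 0, 0, 0, 0, 0, 0], "delta_pos": [[0, 0, -0.007], [0, 0, -0.007], [0, 0, -0.007], [0, 0, -0.007], [0, 0, -0.007], [0, 0, -0.007], [0, 0, -0.007], [0, 0, -0.007], [0, 0, -0.007], [0, 0, -0.007]], "yaw": [0.123, 0.123, 0.123, 0.123, 0.123, 0.123, 0.123, 0.123, 0.123, 0.123]}}

```text
time: 21.3
ee_pos: [0.4892, -0.1806, 0.2992]
tcp_rot: [-180.0, -0.0, 145.8]
wrist_force: [0.2, 1.0, -0.4]
opening: 0.0856
grasp_force: 0.0
```

Request:
{"api": "move_arm", "payload": {"jaw": [0, 0, 0, 0, 0, 0, 0, 0], "delta_pos": [[0, 0, 0], [0, 0, 0], [0, 0, 0], [0, 0, 0], [0, 0, 0], [0, 0, 0], [0, 0, 0], [0, 0, 0]], "yaw": [0.123, 0.123, 0.123, 0.123, 0.123, 0.123, 0, 0]}}

```text
time: 21.97
ee_pos: [0.4892, -0.1806, 0.2996]
tcp_rot: [180.0, -0.0, -172.5]
wrist_force: [-0.4, -0.5, -0.2]
opening: 0.0855
grasp_force: 0.0
```

```bash
python3 - <<'E'
from h import *
st(); print(bot.get_obs()["tcp_rot"])
look("wrist",["top_tray","top_tongue","top_groove"],"w9")
edges("pics/w9.png",[(75,85),(120,130),(160,170),(200,210),(240,250),(280,290)])
E
```

```text
{'time': 21.9667, 'ee_pos': [0.4892, -0.1806, 0.2996], 'wrist_force': [-0.4344, -0.456, -0.1829], 'torque': [0.0109, 0.0107, -0.0409]} base xy mm [ -49.7 -172.8]
[ 1.79999145e+02 -4.13519253e-03 -1.72529867e+02]
wrist top_tray [282.6 205.9] 0.93 [ 0.4934 -0.1804  0.    ]
wrist top_tongue [129.8 384.5] 0.67 [ 0.7279 -0.327   0.    ]
wrist top_groove [283.  222.4] 0.87 [ 0.5098 -0.1778  0.    ]
(75, 85) [(253, -27), (300, 32), (327, -41)]
(120, 130) [(239, -18), (242, 11), (248, -59), (252, 71), (276, -11), (284, -10), (287, 11), (305, -74), (309, 20), (317, 8)]
(160, 170) [(242, -15), (251, -57), (255, 70), (288, -38), (306, -37), (310, 20), (318, 9)]
(200, 210) [(246, -17), (254, -62), (258, 74), (268, -25), (307, -40), (318, 8)]
(240, 250) [(249, -11), (257, -21), (260, 29), (308, -42), (311, 24), (319, 14), (344, -23), (349, 21)]
(280, 290) [(214, -32), (252, -9), (260, -21), (263, 29), (309, -42), (312, 23), (319, 10), (336, -23), (341, 49)]
```

Request:
{"api": "move_arm", "payload": {"jaw": [0, 0, 0, 0, 0, 1, 1, 1, 1, 1], "delta_pos": [[0.003, 0, -0.025], [0, 0, -0.03], [0, 0, -0.03], [0, 0, -0.031], [0, 0, 0], [0, 0, 0], [0, 0, 0], [0, 0, 0], [0, 0, 0], [0, 0, 0]], "yaw": [0.04, 0, 0, 0, 0, 0, 0, 0, 0, 0], "force": 40}}

```text
time: 23.0
ee_pos: [0.493, -0.1809, 0.1863]
tcp_rot: [-179.9, 0.2, -170.0]
wrist_force: [-1.0, 0.4, 8.0]
opening: 0.0555
grasp_force: 44.8
```

```bash
python3 - <<'E'
from h import *
st()
b=np.array([.5252,-.0045]);y=np.radians(4.5)
for q in((68,-106),): print(b+np.array([q[0]*np.cos(y)-q[1]*np.sin(y),q[0]*np.sin(y)+q[1]*np.cos(y)])/1e3)
E
```

```text
{'time': 23.0, 'ee_pos': [0.493, -0.1809, 0.1863], 'wrist_force': [-1.0154, 0.3613, 7.9562], 'torque': [0.3082, 0.2667, -0.0455]} base xy mm [ -45.9 -173.4]
[ 0.60130704 -0.10483802]
```

Request:
{"api": "move_arm", "payload": {"jaw": [1, 1, 1, 1, 1, 1, 1, 1, 1, 1], "delta_pos": [[0, 0, 0.015], [0, 0, 0.03], [0, 0, 0.035], [0, 0, 0.035], [0.011, 0.007, 0.021], [0.011, 0.007, 0], [0.011, 0.007, 0], [0.011, 0.007, 0], [0.011, 0.008, 0], [0.011, 0.008, 0]], "yaw": [0, 0, 0, 0, 0.123, 0.123, 0.123, 0.123, 0.123, 0.123]}}

```text
time: 23.83
ee_pos: [0.5587, -0.1363, 0.3206]
tcp_rot: [-179.9, 0.0, -127.4]
wrist_force: [-0.1, -0.2, -2.3]
opening: 0.0553
grasp_force: 43.7
```

Request:
{"api": "move_arm", "payload": {"jaw": [1, 1, 1, 1, 1, 1, 1, 1, 1, 1], "delta_pos": [[0.011, 0.008, 0], [0.011, 0.008, 0], [0.011, 0.008, 0], [0.011, 0.008, 0], [0, 0, 0], [0, 0, 0], [0, 0, -0.015], [0, 0, -0.025], [0, 0, -0.015], [0, 0, 0]], "yaw": [0.123, 0.123, 0.123, 0.123, 0.123, 0.122, 0, 0, 0, 0]}}

```text
time: 24.67
ee_pos: [0.6014, -0.1045, 0.2617]
tcp_rot: [179.7, 0.1, -85.5]
wrist_force: [-1.2, 1.0, -4.0]
opening: 0.0553
grasp_force: 43.6
```

```bash
python3 - <<'E'
from h import *
st(); print(bot.get_obs()["tcp_rot"])
E
```

```text
{'time': 24.6667, 'ee_pos': [0.6014, -0.1045, 0.2617], 'wrist_force': [-1.223, 0.9638, -4.0207], 'torque': [0.0684, 0.1011, -0.0586]} base xy mm [  68.2 -105.7]
[ 1.79740966e+02  6.42219662e-02 -8.55156730e+01]
```

Request:
{"api": "move_arm", "payload": {"jaw": [1, 1, 1, 1, 1, 1, 1, 1], "delta_pos": [[0.001, 0, 0], [0, 0, -0.003], [0, 0, -0.002], [0, 0, -0.002], [0, 0, -0.002], [0, 0, -0.001], [0, 0, 0], [0, 0, 0]], "yaw": [0, 0, 0, 0, 0, 0, 0, 0]}}

```text
time: 25.33
ee_pos: [0.6033, -0.1048, 0.2553]
tcp_rot: [-179.9, -0.0, -85.5]
wrist_force: [0.5, -1.6, 1.6]
opening: 0.0556
grasp_force: 44.3
```

```bash
python3 - <<'E'
from h import *
st(); print(bot.get_obs()["tcp_rot"])
E
```

```text
{'time': 25.3333, 'ee_pos': [0.6033, -0.1048, 0.2553], 'wrist_force': [0.5088, -1.5969, 1.5901], 'torque': [-0.0274, 0.059, 0.0115]} base xy mm [  70.  -106.1]
[-1.79942217e+02 -2.20040109e-02 -8.55188516e+01]
```

Request:
{"api": "move_arm", "payload": {"jaw": [1, 1, 1, 1, 1, 1, 1], "delta_pos": [[0, 0, -0.002], [0, 0, -0.002], [0, 0, -0.002], [0, 0, -0.001], [0, 0, 0], [0, 0, 0], [0, 0, 0]], "yaw": [0, 0, 0, 0, 0, 0, 0]}}

```text
time: 25.92
ee_pos: [0.6035, -0.1052, 0.2485]
tcp_rot: [-179.9, -0.1, -85.5]
wrist_force: [0.9, -5.2, 4.9]
opening: 0.0553
grasp_force: 45.1
```

```bash
python3 - <<'E'
from h import *
st(); print(bot.get_obs()["tcp_rot"])
look("wrist",["top_tongue"],"w10")
for d in (4,5,6,7,8): print(d,[tiltpred((-116,0,0),d,o).round(1) for o in(0,-.001)])
E
```

```text
{'time': 25.9167, 'ee_pos': [0.6035, -0.1052, 0.2485], 'wrist_force': [0.8548, -5.1652, 4.8592], 'torque': [-0.5722, -0.0354, 0.0287]} base xy mm [  70.2 -106.5]
[-1.79897211e+02 -8.87140388e-02 -8.55438789e+01]
wrist top_tongue [281.8  29.9] 0.69 [ 0.6137 -0.2367  0.    ]
4 [array([281.5,  37.3]), array([281.5,  35.1])]
5 [array([281.5,  40. ]), array([281.5,  37.8])]
6 [array([281.5,  42.7]), array([281.5,  40.6])]
7 [array([281.5,  45.4]), array([281.5,  43.3])]
8 [array([281.6,  48. ]), array([281.6,  46. ])]
```

```bash
python3 - <<'E'
from h import *
for f,c in(("w5",(262,300)),("w10",(262,300)),("w4",(262,300))):
    g=cv2.cvtColor(cv2.imread(f"pics/{f}.png"),cv2.COLOR_BGR2GRAY)
    print(f,g[10:100,c[0]:c[1]].mean(1).astype(int).tolist())
edges("pics/w10.png",[(40,46),(48,54)])
st()
E
```

```text
w5 [95, 95, 95, 95, 95, 95, 95, 95, 95, 95, 95, 95, 96, 95, 95, 96, 95, 96, 95, 96, 96, 96, 95, 84, 87, 93, 95, 97, 99, 100, 100, 100, 100, 100, 100, 101, 101, 101, 101, 101, 101, 102, 101, 101, 101, 100, 100, 101, 101, 101, 101, 101, 111, 124, 128, 132, 132, 133, 133, 133, 134, 133, 134, 134, 131, 125, 120, 112, 97, 80, 90, 94, 97, 98, 98, 98, 99, 98, 97, 98, 98, 98, 97, 94, 89, 86, 77, 68, 66, 65]
w10 [201, 202, 202, 202, 202, 202, 203, 203, 203, 203, 204, 204, 204, 204, 204, 205, 204, 170, 152, 162, 166, 169, 171, 172, 173, 173, 173, 173, 173, 173, 174, 174, 175, 174, 173, 173, 173, 173, 173, 173, 173, 173, 173, 173, 173, 174, 173, 174, 187, 195, 206, 214, 215, 215, 216, 216, 217, 217, 217, 218, 216, 208, 201, 193, 162, 123, 114, 115, 117, 118, 119, 119, 119, 117, 117, 116, 116, 117, 117, 117, 117, 152, 218, 223, 222, 222, 222, 222, 222, 222]
w4 [118, 113, 111, 110, 110, 110, 108, 108, 107, 107, 108, 108, 107, 107, 107, 106, 108, 107, 107, 107, 107, 107, 106, 95, 94, 98, 100, 102, 103, 105, 105, 105, 105, 105, 104, 104, 106, 106, 105, 105, 104, 104, 104, 104, 104, 104, 104, 104, 104, 104, 103, 104, 113, 125, 130, 133, 134, 134, 134, 134, 135, 134, 134, 134, 132, 126, 121, 113, 98, 82, 91, 96, 98, 100, 100, 99, 99, 100, 99, 99, 99, 99, 98, 94, 90, 86, 78, 69, 67, 66]
(40, 46) [(242, -39), (321, 27)]
(48, 54) [(242, -37), (320, 30)]
{'time': 26.0167, 'ee_pos': [0.6035, -0.1052, 0.2485], 'wrist_force': [0.6827, -4.867, 4.2254], 'torque': [-0.5745, -0.062, 0.0522]} base xy mm [  70.2 -106.5]
```

```bash
python3 - <<'E'
from h import *
for o in (0,-.001,-.002,-.003):
  for d in (0,2,4,6,8):
    L=tiltpred((-116,0,5),d,o);W=tiltpred((-90,0,46),d,o); print(o,d,"tip %.1f wall %.1f diff %.1f"%(L[1],W[1],W[1]-L[1]))
E
```

```text
0 0 tip 22.8 wall 67.8 diff 44.9
0 2 tip 28.2 wall 68.1 diff 39.9
0 4 tip 33.5 wall 68.7 diff 35.3
0 6 tip 38.8 wall 69.7 diff 30.9
0 8 tip 44.0 wall 70.9 diff 26.8
-0.001 0 tip 20.4 wall 64.6 diff 44.2
-0.001 2 tip 25.8 wall 65.0 diff 39.2
-0.001 4 tip 31.2 wall 65.8 diff 34.6
-0.001 6 tip 36.6 wall 66.8 diff 30.2
-0.001 8 tip 42.0 wall 68.1 diff 26.2
-0.002 0 tip 17.9 wall 61.4 diff 43.5
-0.002 2 tip 23.4 wall 62.0 diff 38.6
-0.002 4 tip 28.9 wall 62.8 diff 33.9
-0.002 6 tip 34.4 wall 64.0 diff 29.6
-0.002 8 tip 39.9 wall 65.4 diff 25.5
-0.003 0 tip 15.4 wall 58.2 diff 42.9
-0.003 2 tip 21.0 wall 58.9 diff 37.9
-0.003 4 tip 26.6 wall 59.9 diff 33.2
-0.003 6 tip 32.2 wall 61.1 diff 28.9
-0.003 8 tip 37.8 wall 62.7 diff 24.9
```

Request:
{"api": "move_arm", "payload": {"jaw": [1, 1, 1, 1, 1, 1], "delta_pos": [[0, 0, -0.001], [0, 0, -0.001], [0, 0, -0.001], [0, 0, 0], [0, 0, 0], [0, 0, 0]], "yaw": [0, 0, 0, 0, 0, 0]}}

```text
time: 26.52
ee_pos: [0.6035, -0.1052, 0.2456]
tcp_rot: [-179.9, -0.1, -85.5]
wrist_force: [1.2, -6.0, 4.6]
opening: 0.0555
grasp_force: 45.4
```

```bash
python3 - <<'E'
from h import *
st()
look("wrist",["top_tongue"],"w11")
g=cv2.cvtColor(cv2.imread(f"pics/w11.png"),cv2.COLOR_BGR2GRAY)
print(g[20:90,262:300].mean(1).astype(int).tolist())
E
```

```text
{'time': 26.5167, 'ee_pos': [0.6035, -0.1052, 0.2456], 'wrist_force': [1.2218, -6.0489, 4.5522], 'torque': [-0.6351, -0.1072, -0.0137]} base xy mm [  70.2 -106.6]
wrist top_tongue [283.3  38.9] 0.75 [ 0.6123 -0.2309  0.    ]
[204, 204, 205, 205, 205, 204, 205, 205, 205, 205, 205, 206, 206, 188, 157, 163, 167, 170, 173, 174, 173, 174, 173, 174, 174, 175, 175, 175, 175, 174, 174, 174, 174, 174, 174, 174, 174, 174, 174, 176, 192, 200, 210, 215, 216, 216, 217, 217, 218, 218, 219, 219, 212, 205, 198, 172, 130, 117, 118, 120, 121, 123, 123, 123, 124, 122, 121, 121, 120, 121]
```

Request:
{"api": "move_arm", "payload": {"jaw": [1, 1, 1, 1, 1, 1, 1, 1, 1, 1], "delta_pos": [[0, 0, 0.01], [0, 0, 0.025], [0, 0, 0.03], [0, 0, 0.028], [-0.003, 0.01, 0], [-0.003, 0.01, 0], [-0.003, 0.01, 0], [-0.003, 0.01, 0], [-0.003, 0.01, 0], [-0.003, 0.01, 0]], "yaw": [0, 0, 0, -0.12, -0.12, -0.12, -0.12, -0.12, -0.12, -0.12]}}

```text
time: 27.45
ee_pos: [0.5849, -0.044, 0.3377]
tcp_rot: [180.0, -0.0, -134.0]
wrist_force: [0.5, -0.0, -2.5]
opening: 0.0552
grasp_force: 44.5
```

Request:
{"api": "move_arm", "payload": {"jaw": [1, 1, 1, 1, 1, 1, 1, 1, 1, 1], "delta_pos": [[-0.005, 0.011, 0], [-0.004, 0.011, 0], [-0.004, 0.011, 0], [-0.005, 0.011, 0], [0, 0, 0], [0, 0, 0], [0, 0, -0.01], [0, 0, -0.01], [0, 0, 0], [0, 0, 0]], "yaw": [-0.12, -0.12, -0.12, -0.12, -0.12, -0.12, -0.011, 0, 0, 0]}}

```text
time: 28.28
ee_pos: [0.5669, -0.0007, 0.3163]
tcp_rot: [180.0, -0.1, -175.4]
wrist_force: [-0.3, -0.2, -2.1]
opening: 0.0556
grasp_force: 44.4
```

```bash
python3 - <<'E'
from h import *
st(); print(bot.get_obs()["tcp_rot"].round(2))
look("wrist",["top_tongue","middle_slot"],"w12",dz=.055)
edges("pics/w12.png",[(2,6),(10,14),(18,22),(26,30),(38,44),(48,54)])
g=cv2.cvtColor(cv2.imread("pics/w12.png"),cv2.COLOR_BGR2GRAY)
print(g[0:90,262:300].mean(1).astype(int).tolist())
E
```

```text
{'time': 28.2833, 'ee_pos': [0.5669, -0.0007, 0.3163], 'wrist_force': [-0.2691, -0.152, -2.1238], 'torque': [0.0127, 0.009, 0.0118]} base xy mm [41.8  0.5]
[ 1.7999e+02 -1.4000e-01 -1.7537e+02]
wrist top_tongue [283.7  34.9] 0.71 [ 0.4358 -0.0112  0.055 ]
(2, 6) [(231, -71), (240, -11), (323, 14), (333, 13)]
(10, 14) [(231, -70), (240, -10), (323, 17), (333, 15)]
(18, 22) [(232, -71), (240, -8), (323, 16), (332, 13)]
(26, 30) [(232, -70), (240, -9), (322, 14), (332, 14)]
(38, 44) [(232, -65), (242, -22), (245, 13), (318, -20), (321, 25), (332, 20)]
(48, 54) [(233, -67), (242, -23), (321, 25), (331, 18)]
[95, 95, 95, 95, 95, 95, 95, 95, 96, 96, 95, 96, 95, 96, 96, 96, 96, 97, 96, 97, 96, 96, 97, 97, 97, 97, 97, 97, 97, 97, 89, 76, 65, 86, 95, 97, 99, 101, 102, 102, 102, 102, 102, 102, 103, 103, 103, 103, 103, 102, 103, 102, 102, 102, 103, 103, 102, 103, 101, 91, 121, 129, 133, 134, 134, 134, 135, 135, 134, 135, 135, 134, 128, 123, 118, 104, 88, 85, 83, 85, 85, 86, 87, 88, 87, 85, 85, 84, 84, 85]
```

Request:
{"api": "move_arm", "payload": {"jaw": [1, 1, 1, 1, 1, 1, 1, 1, 1], "delta_pos": [[-0.006, -0.0005, -0.003], [-0.006, -0.0005, -0.003], [-0.004, -0.0003, -0.002], [0, 0, -0.002], [0, 0, -0.002], [0, 0, -0.001], [0, 0, -0.001], [0, 0, 0], [0, 0, 0]], "yaw": [0, 0, 0, 0, 0, 0, 0, 0, 0]}}

```text
time: 29.18
ee_pos: [0.5513, -0.0019, 0.3036]
tcp_rot: [180.0, -0.0, -175.5]
wrist_force: [0.1, 0.2, -2.8]
opening: 0.0558
grasp_force: 44.5
```

```bash
python3 -c "from h import *;st()"
```

```text
{'time': 29.1833, 'ee_pos': [0.5513, -0.0019, 0.3036], 'wrist_force': [0.1013, 0.2464, -2.794], 'torque': [-0.017, -0.0351, 0.0664]} base xy mm [26.2  0.5]
```

Request:
{"api": "move_arm", "payload": {"jaw": [1, 1, 1, 1, 1, 1], "delta_pos": [[0, 0, -0.001], [0, 0, -0.001], [0, 0, -0.001], [0, 0, -0.001], [0, 0, 0], [0, 0, 0]], "yaw": [0, 0, 0, 0, 0, 0]}}

```text
time: 29.68
ee_pos: [0.5513, -0.0019, 0.3001]
tcp_rot: [-180.0, 0.1, -175.5]
wrist_force: [2.3, 0.7, 1.3]
opening: 0.0553
grasp_force: 45.1
```

```bash
python3 -c "from h import *;st()"
```

```text
{'time': 29.6833, 'ee_pos': [0.5513, -0.0019, 0.3001], 'wrist_force': [2.3093, 0.7112, 1.329], 'torque': [0.0209, 0.1025, -0.0666]} base xy mm [26.2  0.5]
```

Request:
{"api": "move_arm", "payload": {"jaw": [1, 1, 1, 1, 1, 1, 1], "delta_pos": [[0, 0, 0.002], [0, 0, 0.001], [-0.004, -0.0003, 0], [-0.004, -0.0003, 0], [-0.004, -0.0003, 0], [-0.003, -0.0003, 0], [0, 0, 0]], "yaw": [0, 0, 0, 0, 0, 0, 0]}}

```text
time: 30.27
ee_pos: [0.5355, -0.0032, 0.3027]
tcp_rot: [180.0, -0.0, -175.5]
wrist_force: [-0.2, -0.0, -3.6]
opening: 0.0555
grasp_force: 44.5
```

```bash
python3 - <<'E'
from h import *
st()
look("wrist",["middle_slot"],"w13",dz=.055)
g=cv2.cvtColor(cv2.imread("pics/w13.png"),cv2.COLOR_BGR2GRAY)
print(g[0:90,262:300].mean(1).astype(int).tolist())
print(g[0:90,234:239].mean(1).astype(int).tolist())
E
```

```text
{'time': 30.2667, 'ee_pos': [0.5355, -0.0032, 0.3027], 'wrist_force': [-0.202, -0.0474, -3.5589], 'torque': [-0.0255, -0.0556, 0.0267]} base xy mm [10.4  0.5]
wrist middle_slot [277.9  51.2] 0.72 [ 0.4288 -0.015   0.101 ]
[121, 121, 120, 121, 120, 121, 122, 121, 122, 122, 122, 121, 121, 121, 120, 120, 117, 118, 119, 120, 121, 121, 121, 121, 121, 121, 120, 121, 121, 121, 122, 122, 121, 121, 121, 122, 122, 123, 123, 125, 125, 124, 111, 94, 74, 75, 101, 104, 103, 102, 102, 102, 102, 102, 103, 102, 102, 102, 102, 108, 123, 128, 131, 133, 132, 132, 133, 133, 133, 134, 134, 132, 126, 121, 115, 101, 86, 83, 83, 84, 85, 85, 87, 87, 85, 84, 84, 83, 83, 84]
[126, 123, 124, 123, 126, 125, 126, 126, 126, 126, 125, 125, 126, 126, 125, 125, 122, 123, 124, 126, 126, 126, 122, 115, 104, 99, 93, 93, 91, 91, 92, 94, 94, 101, 110, 118, 127, 128, 128, 129, 131, 128, 118, 102, 86, 81, 86, 86, 86, 85, 96, 116, 119, 120, 118, 118, 118, 119, 119, 115, 129, 133, 135, 137, 137, 136, 137, 137, 138, 137, 136, 136, 131, 126, 121, 110, 96, 91, 91, 93, 93, 94, 95, 94, 94, 93, 92, 91, 91, 92]
```

Request:
{"api": "move_arm", "payload": {"jaw": [1, 1, 1, 1, 1, 1, 1, 1, 1], "delta_pos": [[-0.002, -0.0002, 0], [-0.002, -0.0002, 0], [0, 0, -0.002], [0, 0, -0.002], [0, 0, -0.001], [0, 0, -0.001], [0, 0, -0.001], [0, 0, -0.001], [0, 0, 0]], "yaw": [0, 0, 0, 0, 0, 0, 0, 0, 0]}}

```text
time: 31.12
ee_pos: [0.5328, -0.0035, 0.2955]
tcp_rot: [-180.0, 0.2, -175.5]
wrist_force: [3.7, 0.0, 3.9]
opening: 0.0554
grasp_force: 45.3
```

```bash
python3 -c "from h import *;st()"
```

```text
{'time': 31.1167, 'ee_pos': [0.5328, -0.0035, 0.2955], 'wrist_force': [3.7171, 0.0244, 3.8846], 'torque': [0.0715, -0.2972, 0.0199]} base xy mm [7.6 0.4]
```

Request:
{"api": "move_arm", "payload": {"jaw": [1, 1, 1, 1, 1, 1, 1], "delta_pos": [[0, 0, 0.0015], [-0.001, -0.0001, 0], [-0.001, -0.0001, 0], [0, 0, -0.001], [0, 0, -0.001], [0, 0, -0.0005], [0, 0, 0]], "yaw": [0, 0, 0, 0, 0, 0, 0]}}

```text
time: 31.7
ee_pos: [0.5302, -0.0037, 0.2936]
tcp_rot: [180.0, -0.0, -175.5]
wrist_force: [0.6, 0.4, 2.1]
opening: 0.0557
grasp_force: 45.0
```

```bash
python3 -c "from h import *;st()"
```

```text
{'time': 31.7, 'ee_pos': [0.5302, -0.0037, 0.2936], 'wrist_force': [0.5606, 0.3663, 2.088], 'torque': [0.0474, 0.3527, -0.0399]} base xy mm [5.  0.4]
```

Request:
{"api": "move_arm", "payload": {"jaw": [1, 1, 1, 1, 1], "delta_pos": [[0, 0, -0.001], [0, 0, -0.001], [0, 0, -0.001], [0, 0, 0], [0, 0, 0]], "yaw": [0, 0, 0, 0, 0]}}

```text
time: 32.12
ee_pos: [0.5302, -0.0038, 0.2906]
tcp_rot: [180.0, 0.0, -175.5]
wrist_force: [1.1, 0.0, 1.3]
opening: 0.0556
grasp_force: 44.9
```

```bash
python3 -c "from h import *;st()"
```

```text
{'time': 32.1167, 'ee_pos': [0.5302, -0.0038, 0.2906], 'wrist_force': [1.1387, 0.0216, 1.2641], 'torque': [0.0583, 0.1064, 0.0077]} base xy mm [5.1 0.3]
```

Request:
{"api": "move_arm", "payload": {"jaw": [1, 1, 1, 1, 1, 1], "delta_pos": [[0, 0, -0.001], [0, 0, -0.001], [0, 0, -0.001], [0, 0, -0.001], [0, 0, 0], [0, 0, 0]], "yaw": [0, 0, 0, 0, 0, 0]}}

```text
time: 32.62
ee_pos: [0.5305, -0.0038, 0.2872]
tcp_rot: [-180.0, 0.1, -175.5]
wrist_force: [4.2, 1.3, 4.9]
opening: 0.0551
grasp_force: 45.3
```

```bash
python3 -c "from h import *;st()"
```

```text
{'time': 32.6167, 'ee_pos': [0.5305, -0.0038, 0.2872], 'wrist_force': [4.1912, 1.3288, 4.9257], 'torque': [-0.0108, -0.355, 0.0189]} base xy mm [5.4 0.3]
```

Nearly seated; press slightly to confirm the hard stop.

Request:
{"api": "move_arm", "payload": {"jaw": [1, 1, 1, 1], "delta_pos": [[0, 0, -0.001], [0, 0, -0.0005], [0, 0, 0], [0, 0, 0]], "yaw": [0, 0, 0, 0]}}

```text
time: 32.95
ee_pos: [0.5305, -0.0037, 0.2867]
tcp_rot: [-180.0, 0.2, -175.5]
wrist_force: [3.3, 0.8, 11.5]
opening: 0.0554
grasp_force: 46.4
```

```bash
python3 -c "from h import *;st()"
```

```text
{'time': 32.95, 'ee_pos': [0.5305, -0.0037, 0.2867], 'wrist_force': [3.2808, 0.784, 11.4926], 'torque': [0.0548, -0.1399, -0.0429]} base xy mm [5.4 0.4]
```

Request:
{"api": "move_arm", "payload": {"jaw": [0.3, 0.1, 0, 0, 0, 0, 0, 0, 0, 0], "delta_pos": [[0, 0, 0], [0, 0, 0], [0, 0, 0], [0, 0, 0], [0, 0, 0], [0, 0, 0.02], [0, 0, 0.03], [0, 0, 0.03], [0, 0, 0.03], [0, 0, 0]], "yaw": [0, 0, 0, 0, 0, 0, 0, 0, 0, 0]}}

```text
time: 33.78
ee_pos: [0.5303, -0.0038, 0.401]
tcp_rot: [-180.0, 0.4, -175.5]
wrist_force: [1.0, -0.6, 0.8]
opening: 0.0856
grasp_force: 0.0
```

Request:
{"api": "move_arm", "payload": {"jaw": [0, 0, 0, 0, 0, 0, 0, 0, 0, 0], "delta_pos": [[0, -0.035, 0], [0, -0.035, 0], [0, -0.035, 0], [0, -0.035, 0], [0, -0.035, 0], [0, -0.035, 0], [0, -0.035, 0], [0, 0, 0], [0, 0, 0], [0, 0, 0]], "yaw": [0, 0, 0, 0, 0, 0, 0, 0, 0, 0]}}

```text
time: 34.62
ee_pos: [0.5302, -0.2487, 0.3948]
tcp_rot: [180.0, -0.0, -175.6]
wrist_force: [0.5, -0.0, 0.1]
opening: 0.0852
grasp_force: 0.0
```

```bash
python3 - <<'E'
from h import *
st()
a=camera("scene"); cv2.imwrite("pics/s9.png",cv2.cvtColor(cv2.resize(a[180:310,190:330],None,fx=4.4,fy=4.4,interpolation=cv2.INTER_CUBIC),cv2.COLOR_RGB2BGR))
look("scene",["top_tray","top_tongue","top_groove"],dz=.101)
E
```

```text
{'time': 34.6167, 'ee_pos': [0.5302, -0.2487, 0.3948], 'wrist_force': [0.4665, -0.0385, 0.122], 'torque': [0.0281, -0.0125, -0.0389]} base xy mm [ -14.2 -243.8]
scene top_tray [245.3 242.7] 0.65 [ 0.5393 -0.0067  0.101 ]
scene top_tray [231.7 179.2] 0.62 [ 0.6792 -0.1353  0.101 ]
scene top_tongue [299.3 270. ] 0.75 [ 0.4122 -0.0142  0.101 ]
scene top_groove [239.7 242.8] 0.85 [5.484e-01 1.000e-04 1.010e-01]
```

View pics/s9.png

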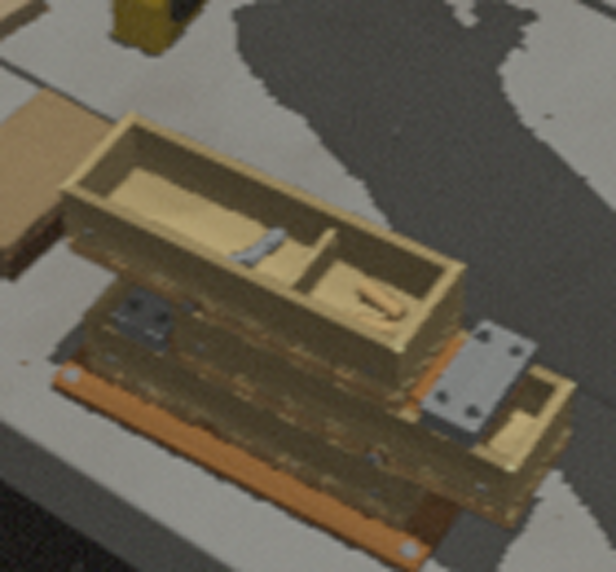

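The picture shows the three trays stacked, stepping out and back. Both upper trays sit level, with their tongues under the bridges (the top tray's tongue at about 440,370 in the crop) and no visible gaps.

```bash
python3 -c "from h import *;print(bot.job_done())"
```

```text
the job is handed in; nothing more can be done
None
```

The middle and top trays are stacked on the base tray, each reversed and seated level with its tongue under the bridge below and the lip in its groove. I let go of the middle tray before adding the top one, kept clear of the bystanders, and handed the job in at about 35 s; no verdict came back.

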